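# Weigh a hanging planter and mark its weight

### The arm

A 6-joint arm with a two-finger parallel gripper is mounted at the origin on the work surface; the furniture and walls round the work are solid. World frame = base frame: x ahead of the robot, y to its left, z up, the work surface at z = 0. Lengths are in m, angles in rad, forces in N, time in s.
With the tool pointing down it reaches from about 0.25 to 0.775 m from the base axis. Payload 4 kg.
Tool frame: the origin (TCP) lies midway between the tips of the shut fingers; the grasp point (between the pads) lies 19 mm behind it (robot.tcp_to_grasp is the distance from the TCP to the grasp point, in m); x points along the fingers, y is the direction in which the jaws open and shut, and the axes are right-handed (so a half turn about x gives the same grasp; the last joint's range is limited). The gripper opens to 94 mm and grips with 3 to 60 N. Pads are 16 mm wide; open, the fingers measure 119 mm over their backs; the gripper's body (75 mm by 177 mm) begins 78 mm behind the grasp point.
Start: joints at [-1.264, 0.087, 1.371, -0, 1.684, -0.103], TCP at [0.219, -0.504, 0.206] pointing down, gripper open.
Joint ranges: [-3.1, 3.1], [-0.76, 2.03], [0.27, 2.55], [-1.08, 4.22], [0.17, 2.65], [-2.57, 2.57]. Speed limits (rad/s): [2.79, 2.79, 3.14, 3.14, 3.14, 3.14].

### API

Orientations are given as [roll, pitch, yaw] about the fixed x, y, z axes, in that order (R = Rz(yaw) Ry(pitch) Rx(roll)).
In Python, from bench import robot gives the robot as it stands.
- The arm moves only by the tool send_rows, never from a script. Its argument "increments" is a list of rows, each a list of 5 numbers: the opening, from -1 (shut) to 1 (fully open), so that 0 is half open, then the shift along the tool's x, y, z in m, then the turn about the tool's x in rad. In form: [[hand, tx, ty, tz, roll], ...]. A call has 1 to 5 rows; each row is the pose to reach, as a shift and turn from the pose commanded when the call began, along the tool's axes at that moment; what a row does not reach only later rows make up. A row lasts 1/12 s, in which the tool goes at most 41.7 mm and 7.16 degrees, less where a joint would pass 70% of its speed; a pose out of reach is approached as far as the arm can. A call with a gripper value outside its range is refused whole. The fingers move at their own pace and stop on an object; the grip force is fixed at half the most. Time passes only in rows, so rows that repeat a pose let the fingers close. It gives the time, the measured TCP pose, the force and the opening at its end, in the units of the state.
- robot.get_obs(): the state, without advancing time (a new reading comes with each control period).
- robot.snapshot(name): name is "scene" or "top"; returns a dict with "image" (384x512x3 uint8, red, green, blue), "intrinsics" (3x3 intrinsics, pixels), "world_from_camera" (4x4, takes a point from camera to world coordinates). Camera axes: x right, y down, z forward; pixel columns grow to the right and rows downward; lengths in m; the calibration is good to about 2 mm. A picture is of the moment at which its call begins. There is no depth.
- robot.close_job(): hands the job in, once; it reports no verdict.
The state is a dict: "time": time; "joint_positions": joint angles; "qvel": joint speeds; "joint_torque": joint torques, N m; "tool_pos": TCP position; "ee_rot": TCP orientation; "wrist_force": force on the tool from outside, world axes, zero at the start; "wrist_torque": the same for the moment, N m; "width": finger opening in m.
Only numpy, scipy, OpenCV 4.12 (cv2) and the standard library are available. Lean on these libraries where they do the work, as an engineer would, in place of code of your own. Each camera call takes 0.05 s, during which the arm holds its last target.

### The job

Hang the terracotta planter by its wire bail on the red spring scale's hook, lowering it gently so that the scale never hits its bottom stop, let go and wait until it hangs still. Then slide the blue marker level with the red pointer and let go, leaving the planter hanging still on the hook. Leave the plain cup and the jewel box where they stand.

Things in the scene. Friction and masses are not known exactly. Their poses are not given: they have to be found in the camera images.
- planter: terracotta cup, 79 mm across, 76 mm high, with a fixed 6 mm steel wire bail and a wooden grip on top; 0.25 to 0.46 kg. Origin: centre of the cup's underside, z up. The bail is an arch in the planter's y-z plane, from the cup's sides (y = +-41 mm) straight up to 92 mm, then narrowing to an apex, underside at 140 mm. The hook enters the opening under it along planter x, from either side.
- bail_apex (a point): underside of the bail's apex, 140 mm above the planter's origin: the point that rests on the hook seat
- planter_grip (a point): centre of the wooden grip, a block 26 (planter x) x 12 (planter y) x 34 (z) mm, 164 mm above the planter's origin; pinch it from above across planter y. Axes as the planter
- scale: counter spring scale, fixed where it stands, yaw -0.25 to 0.25. Origin on the table under its column; -x is the way the hook's tip points, -y the side of the scale plate. Grey T-shaped foot 12 mm thick: x -155 to 0, y -45 to 45 mm and x -35 to 35, y -175 to 45 mm. Column 24 mm square, top at 296 mm; white scale plate behind pointer and marker: y -154 to -49 mm, front face at x = 10 mm, top at 278 mm.
- hook_seat (a point): top of the hook bar (6 mm thick, along the scale's x) in the middle of its 20 mm long level seat; at scale x = -104 mm, y = 0, height 250 mm with no load. The bar rises 16 mm behind the seat and 16 mm in front of it at the upturned tip. Moves with the hook
- hook_tip (a point): top of the hook's upturned tip, 23 mm in front of the seat and 16 mm above it, pointing to the scale's -x: the bail passes over the tip in the scale's +x direction and is then lowered on to the seat
- hook (a joint): how far the red hook carriage has dipped, m: 0 with no load, bottom stop at 0.085. A spring of 90 N/m carries it: it dips about 0.11 m per kg, 0.026 to 0.05 m under the planter, and bobs for some 3 s after the load is let go
- pointer_tip (a point): end of the red pointer that moves with the hook in front of the scale plate; at scale x = -4 mm, y = -102 mm, same height as the hook seat
- marker (a joint): how far the blue marker has been slid down its slot, m: 0 at the top (height 250 mm, level with the unloaded pointer), 0.085 at the bottom. It is level with the pointer when it reads the same as the hook joint. It stays where it is left; friction about 1.5 N
- marker_grip (a point): centre of the blue marker's grip, a block 40 (scale x) x 14 (scale y) x 14 (z) mm standing out in front of the plate at scale x = -52 mm, y = -130 mm; its height is the marker's height. Pinch it across scale y from above, or push it down
- plain_cup: terracotta cup without handle or bail, 77 mm across, 74 mm high, a bystander; origin at the centre of its underside
- jewel_box: dark blue jewel box, 81 x 100 x 72 mm, a bystander; origin at the centre of its underside

How it is judged:
On the way, in this order (a step that is already met when the one before it is completed fails the run):
1. the planter hangs still on the hook, let go, while the marker is not yet set (distance between bail_apex and hook_seat below 0.018 m and value of joint hook above 0.015 m and velocity of joint hook between -0.012 and 0.012 m/s and contact force between planter and the fingers below 0.05 N and linear speed of planter below 0.05 m/s), for 0.4 s.
2. the marker is level with the pointer within 5 mm (z of marker_grip in the frame of pointer_tip between -0.005 and 0.005 m), for 0.2 s.
At the end, for the whole second after the job is handed in: The planter hangs still by its bail in the hook's seat (apex within 18 mm of the seat point, hook dipped more than 15 mm and moving under 12 mm/s, planter under 50 mm/s) and the blue marker is level with the red pointer within 5 mm (all of step 2 and distance between bail_apex and hook_seat below 0.018 m and value of joint hook above 0.015 m and velocity of joint hook between -0.012 and 0.012 m/s and linear speed of planter below 0.05 m/s); the robot touches nothing.
It fails at once if the scale is driven to its bottom stop (dip over 82 mm) (value of joint hook above 0.082 m).
It fails at once if the plain cup or the jewel box is moved more than 30 mm (distance of any of plain_cup, jewel_box from where it was at the start of the episode above 0.03 m).
It also fails if it takes over 64 s, if anything falls off the work surface, if the arm or the gripper's body presses on something with over 40 N, if the wrist force passes 120 N, or if a joint passes its speed limit or range.

## Working session

There is one attempt and no reset: what is moved stays moved. The work goes in short steps, Python scripts to look and compute and a tool call to move; the robot and the scene stay as the last step left them, time stands still between calls to the robot, and variables do not carry over. Pictures are saved under pics/ and viewed, and the job is handed in when it is done.

Besides the shell and the picture viewer there is one more tool, called after "Call:" as name(argument=value, ...), one argument or row to a line, values as JSON. send_rows: Moves the arm, as the interface text tells. Its arguments: {"type":"object","properties":{"increments":{"type":"array"}},"required":["increments"]}

```bash
mkdir -p pics
cat > h.py <<'E'
import numpy as np, cv2
from bench import robot
def snap(n,f):
    s=robot.snapshot(n); cv2.imwrite(f'pics/{f}.png',s['image'][:,:,::-1]); np.savez(f'pics/{f}.npz',**{k:np.array(v) for k,v in s.items()}); return s
def load(f): return np.load(f'pics/{f}.npz')
def ray(s,u,v):
    T=np.array(s['world_from_camera']);d=np.linalg.inv(s['intrinsics'])@[u,v,1.];return T[:3,3],T[:3,:3]@d
def onz(s,u,v,z):
    o,d=ray(s,u,v);return o+d*(z-o[2])/d[2]
def proj(s,p):
    T=np.array(s['world_from_camera']);c=T[:3,:3].T@(np.array(p)-T[:3,3]);q=np.array(s['intrinsics'])@c;return q[:2]/q[2]
E
python3 - <<'E'
from h import *
for n in('scene','top'):
    s=snap(n,n+'0'); print(n,s['intrinsics'],np.round(s['world_from_camera'],3))
o=robot.get_obs();print(o)
E
```

```text
scene [[498.39200646   0.         259.28817019]
 [  0.         498.39200646 191.65277425]
 [  0.           0.           1.        ]] [[-0.82  -0.221  0.528 -0.381]
 [-0.572  0.35  -0.742  1.176]
 [-0.021 -0.911 -0.413  0.841]
 [ 0.     0.     0.     1.   ]]
top [[346.910534     0.         254.84036909]
 [  0.         346.910534   187.30102466]
 [  0.           0.           1.        ]] [[ 2.700e-02 -9.860e-01  1.660e-01  3.280e-01]
 [-1.000e+00 -2.600e-02  6.000e-03 -3.100e-02]
 [-1.000e-03 -1.660e-01 -9.860e-01  1.253e+00]
 [ 0.000e+00  0.000e+00  0.000e+00  1.000e+00]]
{'time': 0.1, 'joint_positions': array([-1.26407623e+00,  8.78549495e-02,  1.37208857e+00,  5.75419188e-06,
        1.68361610e+00, -1.03102429e-01]), 'qvel': array([-0.00035301, -0.00137888, -0.00331872, -0.00012372, -0.00147532,
        0.00034219]), 'joint_torque': array([ 2.62678062e-03, -3.41253912e+01, -3.03302479e+01,  7.19923689e-02,
        3.03870672e-02, -1.07038854e-04]), 'tool_pos': array([ 0.21899074, -0.50397937,  0.20444291]), 'ee_rot': array([-1.67680622,  1.56882936,  1.87460961]), 'wrist_force': array([-0.06712259,  0.51635644,  0.11874187]), 'wrist_torque': array([ 0.02054997, -0.02321671,  0.0117734 ]), 'width': 0.0941400020259229}
```

```bash
sleep 1
```

```text
(no output)
```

View pics/scene0.png

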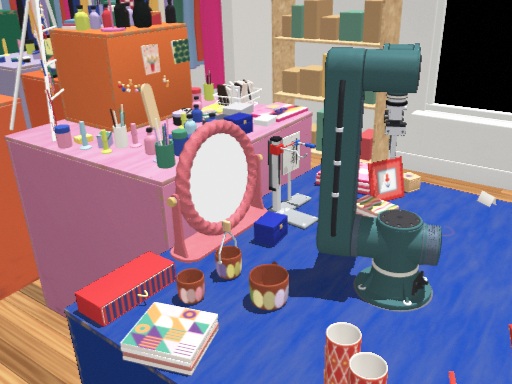

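View pics/top0.png

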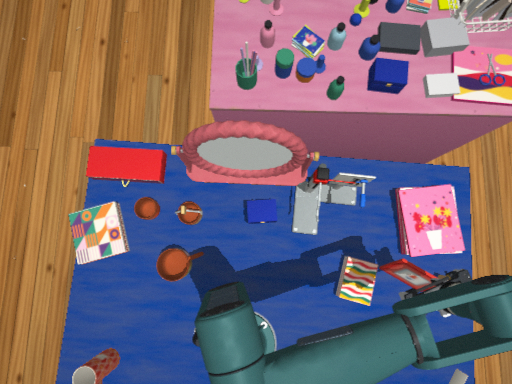

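The top view shows the planter at about (190,212), the plain cup at (147,208), the jewel box at (262,210), and the scale at (320,195). I'll zoom in on these.

Run:
```python
from h import *
t=cv2.imread('pics/top0.png');s=cv2.imread('pics/scene0.png')
a=cv2.resize(t[155:245,120:280],None,fx=5,fy=5,interpolation=2);cv2.imwrite('pics/z1.png',a)
a=cv2.resize(t[155:245,270:390],None,fx=6,fy=6,interpolation=2);cv2.imwrite('pics/z2.png',a)
a=cv2.resize(s[125:235,250:350],None,fx=5,fy=5,interpolation=2);cv2.imwrite('pics/z3.png',a)
a=cv2.resize(s[215:315,160:300],None,fx=5,fy=5,interpolation=2);cv2.imwrite('pics/z4.png',a)
S=load('top0')
for n,u,v,z in(('planter grip',190,212,.18),('cup',148,208,.074),('box',262,210,.072),('scaletop',321,174,.296),('big pot',174,263,.08)):print(n,onz(S,u,v,z).round(3))
```

```text
planter grip [0.425 0.174 0.18 ]
cup [0.445 0.338 0.074]
box [ 0.449 -0.051  0.072]
scaletop [ 0.532 -0.211  0.296]
big pot [0.264 0.236 0.08 ]
```

```bash
sleep 1
```

```text
(no output)
```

View pics/z1.png

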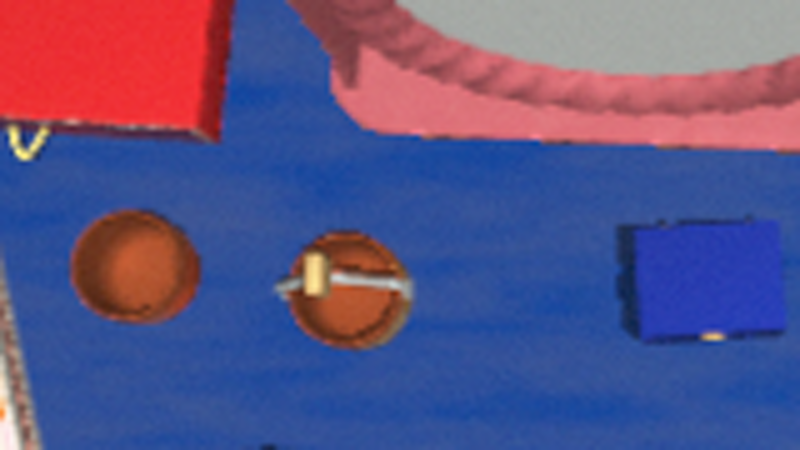

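View pics/z2.png

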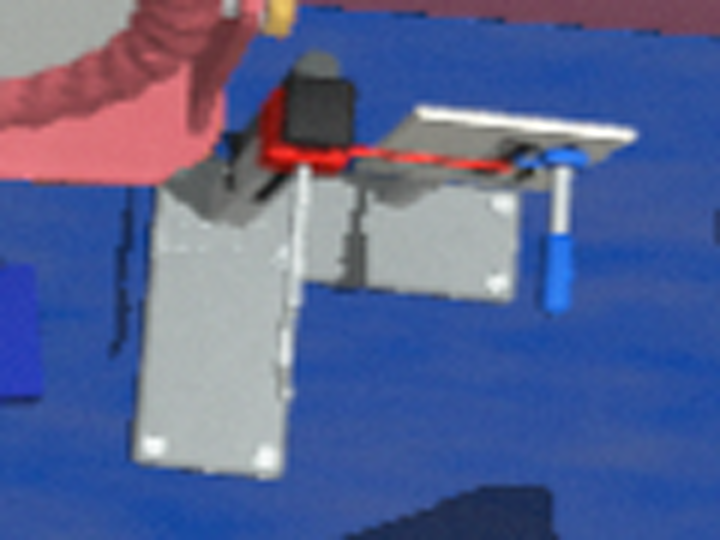

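View pics/z3.png

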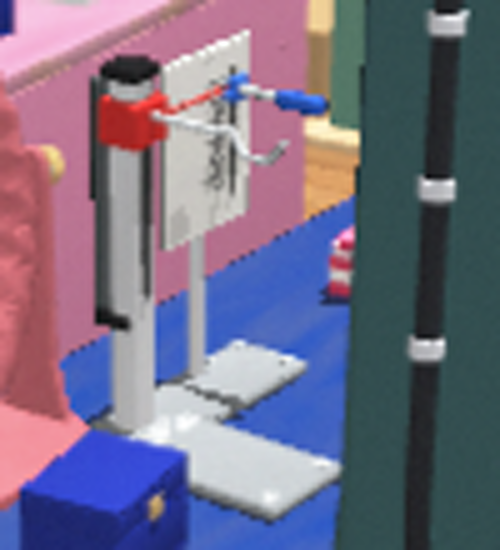

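View pics/z4.png

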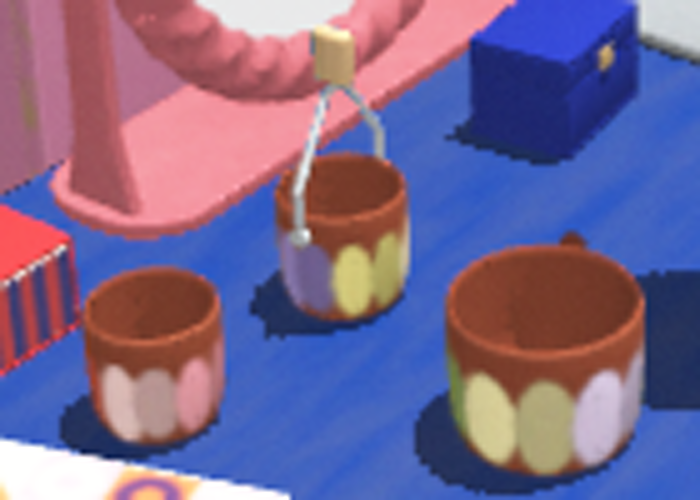

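```bash
cat >> h.py <<'E'
from scipy.spatial.transform import Rotation as Ro
def fit2(A,B): # B=R A + t
    A=np.array(A);B=np.array(B)[:,:2];a=A-A.mean(0);b=B-B.mean(0)
    th=np.arctan2((a[:,0]*b[:,1]-a[:,1]*b[:,0]).sum(),(a*b).sum());R=np.array([[np.cos(th),-np.sin(th)],[np.sin(th),np.cos(th)]])
    t=B.mean(0)-R@A.mean(0);return th,t,(A@R.T+t-B)
E
python3 - <<'E'
from h import *
S=load('top0');C=load('scene0')
f=lambda x,y,u0,v0,k:(u0+(x+.5)/k-.5,v0+(y+.5)/k-.5)
z2=lambda x,y:f(x,y,270,155,6)
pts=[(135,465),(282,477),(515,300)]
W=[onz(S,*z2(*p),.012) for p in pts]
th,t,r=fit2([[-.155,.045],[-.155,-.045],[-.035,-.175]],W);print('scale',th,t,r.round(4))
R=np.array([[np.cos(th),-np.sin(th)],[np.sin(th),np.cos(th)]])
sc=lambda x,y,z:np.r_[R@[x,y]+t,z]
for n,p in dict(tip=(-.127,0,.266),seat=(-.104,0,.25),ptr=(-.004,-.102,.25),mk=(-.052,-.130,.25),coltop=(0,0,.296)).items():
    w=sc(*p);print(n,w.round(4),'z2',((proj(S,w)-[270,155]+.5)*6-.5).round(0),'z3',((proj(C,w)-[250,125]+.5)*5-.5).round(0))
z1=lambda x,y:f(x,y,120,155,5);z4=lambda x,y:f(x,y,160,215,5)
print('grip',onz(S,*z1(315,272),.181),'L',onz(S,*z1(280,289),.092),'R',onz(S,*z1(408,291),.06))
# triangulate grip
def tri(p,q):
    o1,d1=ray(S,*p);o2,d2=ray(C,*q);A=np.c_[d1,-d2];k=np.linalg.lstsq(A,o2-o1,rcond=None)[0];return o1+k[0]*d1,o2+k[1]*d2
print(tri(z1(315,275),z4(334,42)))
print('planter cup rim',onz(S,*z1(351,290),.07),'cup',onz(S,*z1(136,266),.074))
for p in((340,90),(245,183),(318,155)): print(onz(S,*p,.25),onz(S,*p,.02))
o=robot.get_obs();print(Ro.from_euler('xyz',o['ee_rot']).as_matrix().round(3))
E
```

```text
scale -0.07202382255974214 [ 0.53111221 -0.21526061] [[ 0.0007  0.0014]
 [-0.001  -0.0015]
 [ 0.0003  0.0001]]
tip [ 0.4044 -0.2061  0.266 ] z2 [288. 393.] z3 [284. 138.]
seat [ 0.4274 -0.2078  0.25  ] z2 [285. 348.] z3 [256. 153.]
ptr [ 0.5198 -0.3167  0.25  ] z2 [507. 165.] z3 [223.  87.]
mk [ 0.4699 -0.3412  0.25  ] z2 [560. 268.] z3 [299.  89.]
coltop [ 0.5311 -0.2153  0.296 ] z2 [318. 118.] z3 [134.  61.]
grip [0.4340363  0.19714976 0.181     ] L [0.43081646 0.23886765 0.092     ] R [0.4346333  0.15801626 0.06      ]
(array([0.43323608, 0.1993574 , 0.17008439]), array([0.43300738, 0.19920443, 0.17002954]))
planter cup rim [0.43338176 0.19541726 0.07      ] cup [0.44550848 0.34238484 0.074     ]
[ 0.80707739 -0.27925222  0.25      ] [ 0.91701392 -0.33616063  0.02      ]
[0.50864727 0.00382103 0.25      ] [0.55015857 0.01181676 0.02      ]
[ 0.59913273 -0.21087532  0.25      ] [ 0.66139089 -0.25210601  0.02      ]
[[-0.001  0.398 -0.917]
 [ 0.002 -0.917 -0.398]
 [-1.    -0.002 -0.   ]]
```

```bash
cat >> h.py <<'E'
def go(p,ang=None):
    o=robot.get_obs();R=Ro.from_euler('xyz',o['ee_rot']).as_matrix();d=R.T@(np.array(p)-o['tool_pos'])
    a=np.arctan2(R[1,1],R[0,1]);r=0 if ang is None else -((ang-a+np.pi)%(2*np.pi)-np.pi)
    print('t',o['time'],'tcp',o['tool_pos'].round(4),'ang',a.round(4),'w',o['width'].round(4),'F',o['wrist_force'].round(2),'-> d',d.round(4),'roll',round(r,4))
E
cat > scale.py <<'E'
from h import *
th,t=-0.072,np.array([.5311,-.2153])
R2=np.array([[np.cos(th),-np.sin(th)],[np.sin(th),np.cos(th)]])
sc=lambda x,y,z:np.r_[R2@[x,y]+t,z]
E
python3 -c "
from h import *
go([.219,-.504,.35],-1.54);go([.4335,.1985,.33],-1.54)"
```

```text
Traceback (most recent call last):
  File "h.py", line 20, in go
    print('t',o['time'],'tcp',o['tool_pos'].round(4),'ang',a.round(4),'w',o['width'].round(4),'F',o['wrist_force'].round(2),'-> d',d.round(4),'roll',round(r,4))
                                                                          ^^^^^^^^^^^^^^^^
AttributeError: 'float' object has no attribute 'round'
```

Call:
send_rows(
  increments=[
    [1,-0.04,0,0,0.0],
    [1,-0.08,0,0,0.0],
    [1,-0.12,0,0,0],
    [1,-0.145,0,0,0],
    [1,-0.145,0,0,0],
  ],
)

```text
time: 0.52
tool_pos: [0.2196, -0.5058, 0.3576]
ee_rot: [1.471, 1.559, -1.261]
wrist_force: [0.6, 0.3, 1.3]
width: 0.0942
```

```bash
python3 -c "
from h import *
go([.35,-.08,.35],-1.54);go([.4335,.1985,.33],-1.54)"
```

```text
Traceback (most recent call last):
  File "h.py", line 20, in go
    print('t',o['time'],'tcp',o['tool_pos'].round(4),'ang',a.round(4),'w',o['width'].round(4),'F',o['wrist_force'].round(2),'-> d',d.round(4),'roll',round(r,4))
                                                                          ^^^^^^^^^^^^^^^^
AttributeError: 'float' object has no attribute 'round'
```

```bash
sed -i "s/o\['width'\].round(4)/round(float(o['width']),4)/" h.py; python3 -c "
from h import *
go([.35,-.08,.35],-1.54);go([.4335,.1985,.33],-1.54)"
```

```text
t 0.5167 tcp [ 0.2196 -0.5058  0.3576] ang -1.1609 w 0.0942 F [0.61 0.32 1.35] -> d [ 0.0032 -0.3386 -0.2893] roll 0.3791
t 0.5167 tcp [ 0.2196 -0.5058  0.3576] ang -1.1609 w 0.0942 F [0.61 0.32 1.35] -> d [ 0.0203 -0.561  -0.4769] roll 0.3791
```

Call:
send_rows(
  increments=[
    [1,0,-0.03,-0.026,0.08],
    [1,0,-0.06,-0.052,0.16],
    [1,0,-0.09,-0.078,0.24],
    [1,0,-0.12,-0.104,0.32],
    [1,0,-0.15,-0.13,0.38],
  ],
)

```text
time: 0.93
tool_pos: [0.2785, -0.3131, 0.3488]
ee_rot: [-1.083, 1.568, 2.084]
wrist_force: [0.6, 0.6, 0.2]
width: 0.0944
```

```bash
python3 -c "
from h import *
go([.4335,.1985,.33],-1.54)"
```

```text
t 0.9333 tcp [ 0.2785 -0.3131  0.3488] ang -1.5455 w 0.0944 F [0.58 0.63 0.21] -> d [ 0.0197 -0.5075 -0.1679] roll -0.0055
```

Call:
send_rows(
  increments=[
    [1,0,-0.036,-0.012,0],
    [1,0,-0.072,-0.024,0],
    [1,0,-0.108,-0.036,0],
    [1,0,-0.144,-0.048,0],
    [1,0,-0.18,-0.06,0],
  ],
)

```text
time: 1.35
tool_pos: [0.3329, -0.1315, 0.3491]
ee_rot: [-0.589, 1.569, 2.582]
wrist_force: [0.9, -0.3, 0.2]
width: 0.0942
```

Call:
send_rows(
  increments=[
    [1,0,-0.036,-0.012,0],
    [1,0,-0.072,-0.024,0],
    [1,0,-0.108,-0.036,0],
    [1,0,-0.144,-0.048,0],
    [1,0,-0.18,-0.06,0],
  ],
)

```text
time: 1.77
tool_pos: [0.3875, 0.0503, 0.3491]
ee_rot: [0.099, 1.569, -3.013]
wrist_force: [1.4, -0.5, 0.0]
width: 0.0941
```

Call:
send_rows(
  increments=[
    [1,0,-0.036,-0.012,0],
    [1,0,-0.072,-0.024,0],
    [1,0,-0.108,-0.036,0],
    [1,0,-0.14,-0.046,0],
    [1,0,-0.147,-0.048,0],
  ],
)

```text
time: 2.18
tool_pos: [0.4314, 0.2007, 0.3474]
ee_rot: [-0.063, 1.566, 3.114]
wrist_force: [-1.0, -0.3, -0.9]
width: 0.0942
```

Run:
```python
from h import *
go([.4335,.1985,.151],-1.54)
t=snap('top','top1')['image'][155:245,120:280];s=snap('scene','scene1')['image'][135:315,160:300]
cv2.imwrite('pics/z5.png',cv2.resize(s[:,:,::-1],None,fx=3.3,fy=3.3,interpolation=2))
cv2.imwrite('pics/z6.png',cv2.resize(t[:,:,::-1],None,fx=5,fy=5,interpolation=2))
```

```text
t 2.1833 tcp [0.4314 0.2007 0.3474] ang -1.5356 w 0.0942 F [-1.01 -0.28 -0.92] -> d [ 0.1964  0.0023 -0.0029] roll 0.0044
```

View pics/z5.png

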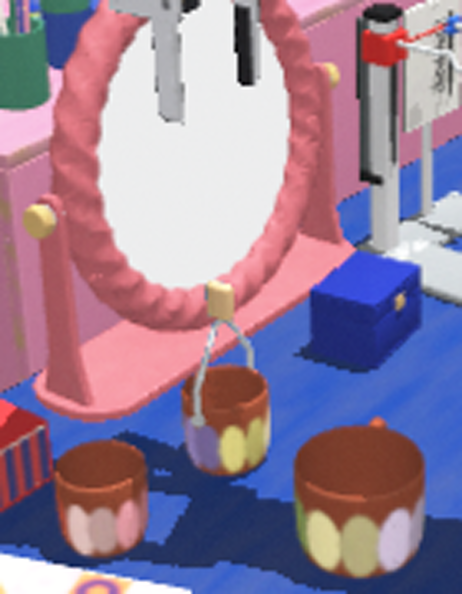

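The gripper is above the planter and in line with it. Next I descend.

Call:
send_rows(
  increments=[
    [1,0.02,0.002,-0.003,0],
    [1,0.06,0.002,-0.003,0],
    [1,0.1,0.002,-0.003,0],
    [1,0.12,0.002,-0.003,0],
    [1,0.12,0.002,-0.003,0],
  ],
)

```text
time: 2.7
tool_pos: [0.4311, 0.192, 0.2241]
ee_rot: [0.337, 1.559, -2.778]
wrist_force: [-0.0, -0.7, 0.3]
width: 0.0936
```

Run:
```python
from h import *
go([.4335,.1985,.151],-1.54)
s=snap('scene','scene2')['image'][135:315,160:300]
cv2.imwrite('pics/z7.png',cv2.resize(s[:,:,::-1],None,fx=3.3,fy=3.3,interpolation=2))
```

```text
t 2.7 tcp [0.4311 0.192  0.2241] ang -1.5434 w 0.0936 F [-0.03 -0.65  0.26] -> d [ 0.073  -0.0068 -0.0034] roll -0.0034
```

View pics/z7.png

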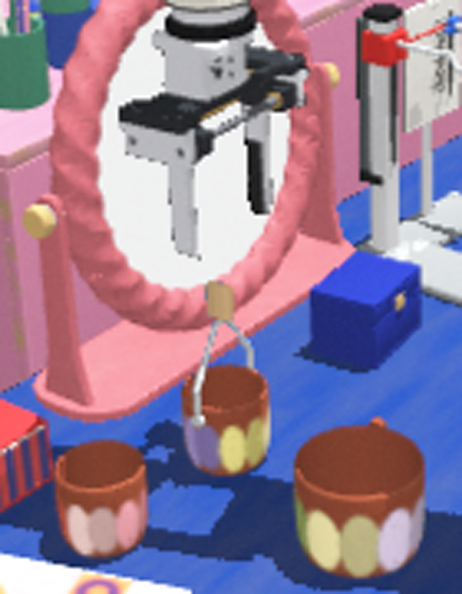

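View pics/z6.png

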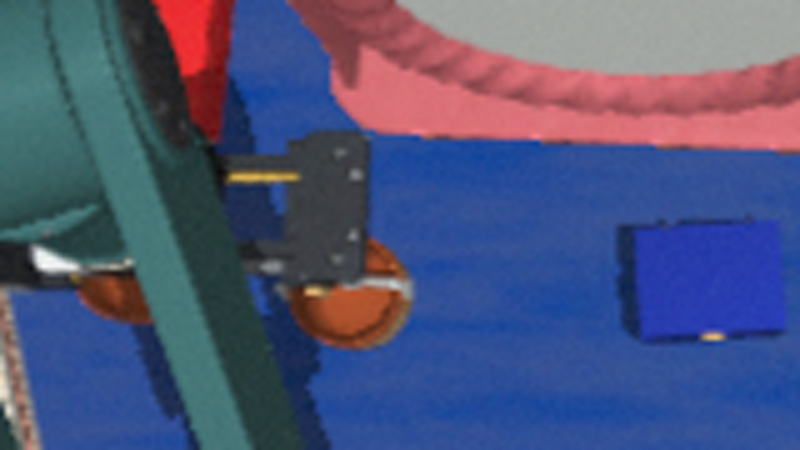

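Call:
send_rows(
  increments=[
    [1,0.02,-0.006,-0.003,0],
    [1,0.04,-0.006,-0.003,0],
    [1,0.06,-0.006,-0.003,0],
    [1,0.073,-0.006,-0.003,0],
    [1,0.073,-0.006,-0.003,0],
  ],
)

```text
time: 3.17
tool_pos: [0.437, 0.1998, 0.157]
ee_rot: [0.582, 1.569, -2.531]
wrist_force: [0.2, 0.1, 0.8]
width: 0.0939
```

Run:
```python
from h import *
go([.4335,.1985,.151],-1.54)
s=snap('scene','scene3')['image'][175:295,180:300]
cv2.imwrite('pics/z8.png',cv2.resize(s[:,:,::-1],None,fx=5,fy=5,interpolation=2))
```

```text
t 3.1667 tcp [0.437  0.1998 0.157 ] ang -1.5422 w 0.0939 F [0.21 0.1  0.81] -> d [0.006  0.0012 0.0035] roll -0.0022
```

View pics/z8.png

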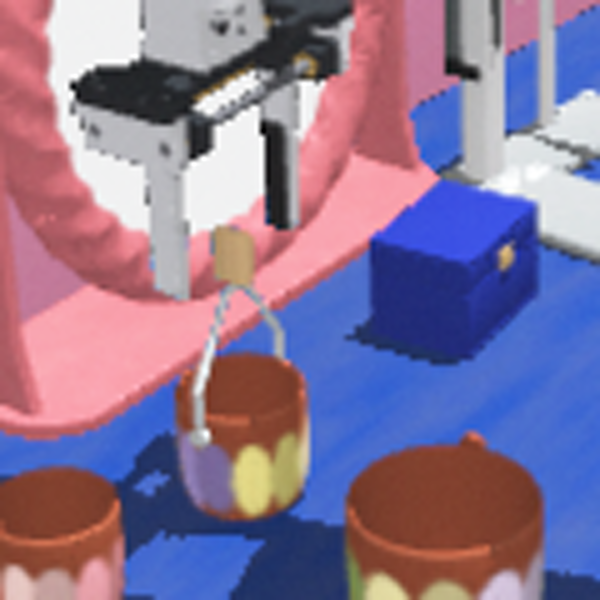

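The grip block sits between the fingers. I make a small correction and close.

Call:
send_rows(
  increments=[
    [1,0.006,0.001,0.003,0],
    [1,0.006,0.001,0.003,0],
    [0,0.006,0.001,0.003,0],
    [-0.6,0.006,0.001,0.003,0],
    [-1,0.006,0.001,0.003,0],
  ],
)

```text
time: 3.63
tool_pos: [0.4348, 0.1999, 0.1523]
ee_rot: [-2.923, 1.569, 0.249]
wrist_force: [0.4, 0.7, -0.8]
width: 0.0773
```

Call:
send_rows(
  increments=[
    [-1,0,0,0,0],
    [-1,0,0,0,0],
    [-1,0,0,0,0],
    [-1,0,0,0,0],
    [-1,0,0,0,0],
  ],
)

```text
time: 4.05
tool_pos: [0.4343, 0.1998, 0.1514]
ee_rot: [1.123, 1.571, -1.989]
wrist_force: [0.3, 1.2, 0.1]
width: 0.044
```

Run:
```python
from h import *
go([.4335,.1985,.151],-1.54)
s=snap('scene','scene4')['image'][175:295,180:300]
cv2.imwrite('pics/z9.png',cv2.resize(s[:,:,::-1],None,fx=5,fy=5,interpolation=2))
```

```text
t 4.05 tcp [0.4343 0.1998 0.1514] ang -1.541 w 0.044 F [0.34 1.18 0.12] -> d [0.0004 0.0012 0.0009] roll -0.001
```

View pics/z9.png

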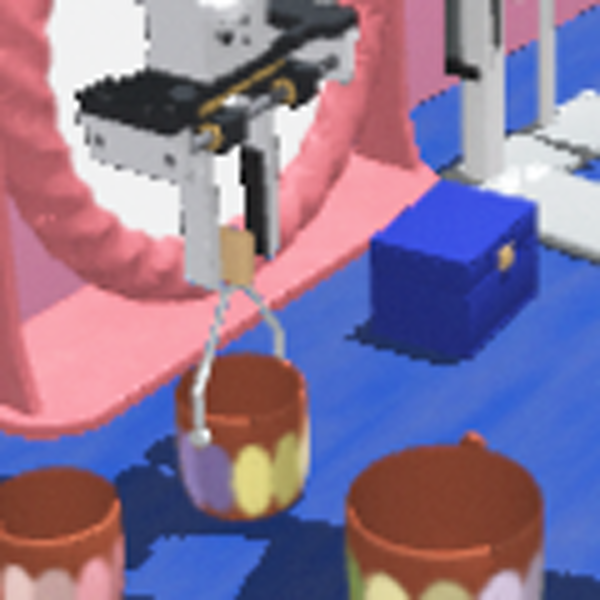

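Still closing (speed is about 0.08 m/s), so I wait.

Call:
send_rows(
  increments=[
    [-1,0,0,0,0],
    [-1,0,0,0,0],
    [-1,0,0,0,0],
    [-1,0,0,0,0],
    [-1,0,0,0,0],
  ],
)

```text
time: 4.52
tool_pos: [0.4343, 0.1997, 0.1514]
ee_rot: [1.564, 1.571, -1.548]
wrist_force: [0.1, 0.7, 0.8]
width: 0.012
```

Call:
send_rows(
  increments=[
    [-1,0,0,0,0],
    [-1,0,0,0,0],
    [-1,0,0,0,0],
    [-1,0,0,0,0],
  ],
)

```text
time: 4.85
tool_pos: [0.4343, 0.1998, 0.1514]
ee_rot: [1.164, 1.571, -1.948]
wrist_force: [-0.2, 0.5, -1.5]
width: 0.0119
```

Call:
send_rows(
  increments=[
    [-1,-0.005,0,0,0],
    [-1,-0.015,0,0,0],
    [-1,-0.03,0,0,0],
    [-1,-0.05,0,0,0],
    [-1,-0.05,0,0,0],
  ],
)

```text
time: 5.27
tool_pos: [0.4364, 0.2004, 0.206]
ee_rot: [-2.871, 1.563, 0.3]
wrist_force: [0.4, 0.2, -2.6]
width: 0.0118
```

Run:
```python
from h import *
go([.4335,.1985,.151],-1.54)
s=snap('scene','scene5')['image'][175:295,180:300]
cv2.imwrite('pics/z10.png',cv2.resize(s[:,:,::-1],None,fx=5,fy=5,interpolation=2))
```

```text
t 5.2667 tcp [0.4364 0.2004 0.206 ] ang -1.5409 w 0.0118 F [ 0.39  0.22 -2.64] -> d [0.055  0.002  0.0033] roll -0.0009
```

View pics/z10.png

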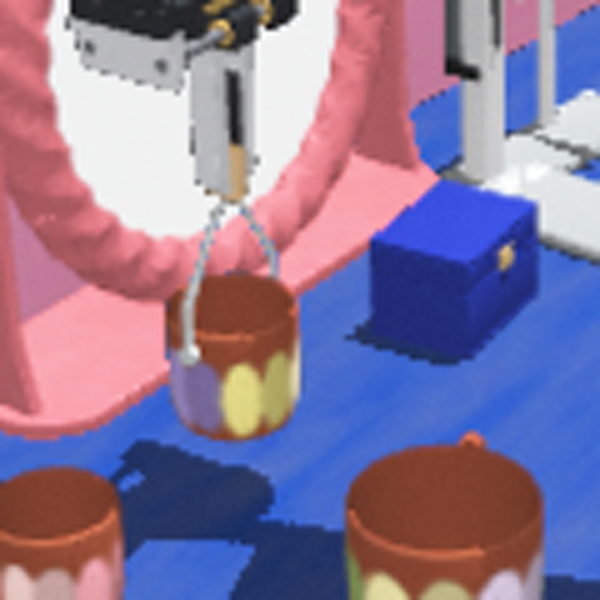

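The planter is held. I raise it and carry it to a point in front of the hook tip.

Call:
send_rows(
  increments=[
    [-1,-0.03,0,0,0],
    [-1,-0.06,0,0,0],
    [-1,-0.085,0,0,0],
    [-1,-0.1,0,0,0],
    [-1,-0.1,0,0,0],
  ],
)

```text
time: 5.73
tool_pos: [0.4355, 0.2002, 0.3047]
ee_rot: [-2.873, 1.564, 0.299]
wrist_force: [0.3, -0.7, -3.4]
width: 0.0116
```

Run:
```python
from scale import *
go(sc(-.175,0,.303),-np.pi/2-.072)
```

```text
t 5.7333 tcp [0.4355 0.2002 0.3047] ang -1.541 w 0.0116 F [ 0.26 -0.68 -3.44] -> d [4.000e-04 4.003e-01 9.090e-02] roll 0.1018
```

Call:
send_rows(
  increments=[
    [-1,0,0.015,0.003,0.02],
    [-1,0,0.045,0.01,0.04],
    [-1,0,0.075,0.017,0.06],
    [-1,0,0.105,0.024,0.08],
    [-1,0,0.135,0.031,0.1],
  ],
)

```text
time: 6.15
tool_pos: [0.4062, 0.0628, 0.2987]
ee_rot: [0.143, 1.567, -3.069]
wrist_force: [0.4, -0.2, -3.2]
width: 0.0115
```

Run:
```python
from scale import *
go(sc(-.175,0,.303),-np.pi/2-.072)
```

```text
t 6.15 tcp [0.4062 0.0628 0.2987] ang -1.6411 w 0.0115 F [ 0.43 -0.19 -3.2 ] -> d [-0.004   0.2684  0.0308] roll 0.0017
```

Call:
send_rows(
  increments=[
    [-1,-0.004,0.03,0.006,0],
    [-1,-0.004,0.06,0.01,0],
    [-1,-0.004,0.09,0.015,0],
    [-1,-0.004,0.12,0.02,0],
    [-1,-0.004,0.15,0.025,0],
  ],
)

```text
time: 6.57
tool_pos: [0.3707, -0.085, 0.303]
ee_rot: [-0.294, 1.567, 2.778]
wrist_force: [0.5, -0.8, -3.7]
width: 0.0118
```

Call:
send_rows(
  increments=[
    [-1,0,0.03,0.005,0],
    [-1,0,0.06,0.005,0],
    [-1,0,0.09,0.005,0],
    [-1,0,0.11,0.005,0],
    [-1,0,0.118,0.005,0],
  ],
)

```text
time: 6.98
tool_pos: [0.3575, -0.2034, 0.3025]
ee_rot: [-0.326, 1.566, 2.741]
wrist_force: [0.1, -0.7, -3.4]
width: 0.0116
```

Call:
send_rows(
  increments=[
    [-1,0,0,0,0],
    [-1,0,0,0,0],
    [-1,0,0,0,0],
  ],
)

```text
time: 7.23
tool_pos: [0.3587, -0.2001, 0.3049]
ee_rot: [-1.08, 1.569, 1.993]
wrist_force: [-0.5, -0.3, -3.6]
width: 0.0118
```

Run:
```python
from scale import *
go(sc(-.175,0,.303),-np.pi/2-.072)
s=snap('scene','scene6')['image'][95:235,220:360]
cv2.imwrite('pics/z11.png',cv2.resize(s[:,:,::-1],None,fx=4,fy=4,interpolation=2))
t=snap('top','top6')['image'][145:265,250:400]
cv2.imwrite('pics/z12.png',cv2.resize(t[:,:,::-1],None,fx=5,fy=5,interpolation=2))
```

```text
t 7.2333 tcp [ 0.3587 -0.2001  0.3049] ang -1.6395 w 0.0118 F [-0.48 -0.33 -3.58] -> d [0.0019 0.0028 0.002 ] roll 0.0033
```

View pics/z11.png

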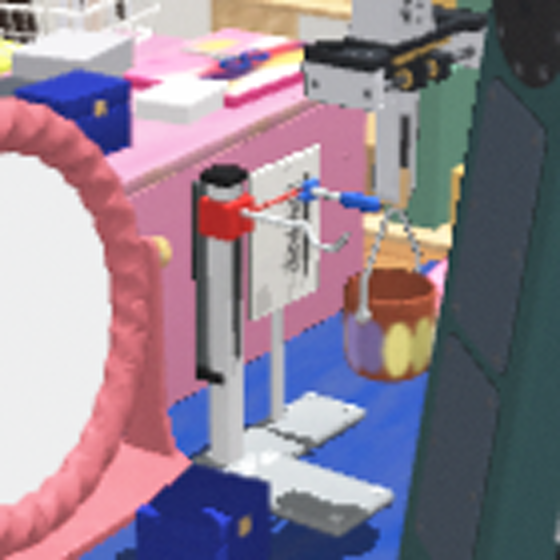

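View pics/z12.png

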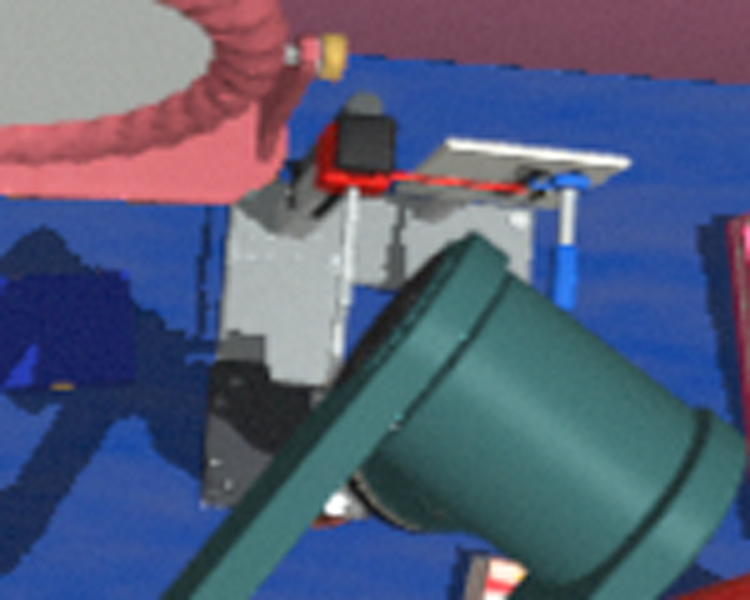

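Run:
```python
from scale import *
C=load('scene6')
z=lambda p:((proj(C,p)-[220,95]+.5)*4-.5).round(0)
print('apex',z([.3577,-.2,.2935]),'cupbottom',z([.3577,-.2,.1535]))
for n,p in dict(tip=(-.127,0,.266),seat=(-.104,0,.25),ptr=(-.004,-.102,.25),mk=(-.052,-.130,.25),mkend=(-.072,-.130,.25),mkbase=(0,-.13,.25),coltop=(0,0,.296)).items():print(n,z(sc(*p)))
go(sc(-.104,0,.303),-np.pi/2-.072)
```

```text
apex [394. 211.] cupbottom [389. 367.]
tip [347. 230.]
seat [325. 243.]
ptr [298. 189.]
mk [359. 191.]
mkend [377. 195.]
mkbase [312. 180.]
coltop [227. 169.]
t 7.3333 tcp [ 0.3589 -0.2001  0.3055] ang -1.6389 w 0.0118 F [ 0.3  -0.18 -3.24] -> d [ 0.0025  0.003  -0.0689] roll 0.0039
```

Call:
send_rows(
  increments=[
    [-1,0,0.003,-0.01,0],
    [-1,0,0.003,-0.025,0],
    [-1,0,0.003,-0.04,0],
    [-1,0,0.003,-0.055,0],
    [-1,0,0.003,-0.067,0],
  ],
)

```text
time: 7.75
tool_pos: [0.4271, -0.2086, 0.3053]
ee_rot: [3.088, 1.57, -0.123]
wrist_force: [-0.4, -0.0, -3.5]
width: 0.0115
```

Call:
send_rows(
  increments=[
    [-1,0,0,0,0],
    [-1,0,0,0,0],
    [-1,0,0,0,0],
  ],
)

```text
time: 8.0
tool_pos: [0.425, -0.2088, 0.3055]
ee_rot: [0.096, 1.57, -3.116]
wrist_force: [-0.1, 0.1, -3.2]
width: 0.0116
```

Run:
```python
from scale import *
go(sc(-.103,0,.262),-np.pi/2-.072)
s=snap('scene','scene7')['image'][95:235,220:360]
cv2.imwrite('pics/z13.png',cv2.resize(s[:,:,::-1],None,fx=4,fy=4,interpolation=2))
t=snap('top','top7')['image'][145:265,250:400]
cv2.imwrite('pics/z14.png',cv2.resize(t[:,:,::-1],None,fx=5,fy=5,interpolation=2))
```

```text
t 8.0 tcp [ 0.425  -0.2088  0.3055] ang -1.6406 w 0.0116 F [-0.14  0.07 -3.23] -> d [ 0.0435 -0.0012 -0.0033] roll 0.0022
```

View pics/z13.png

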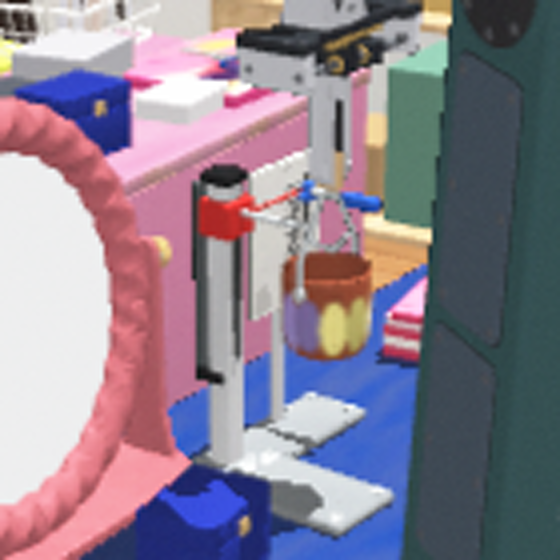

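View pics/z14.png

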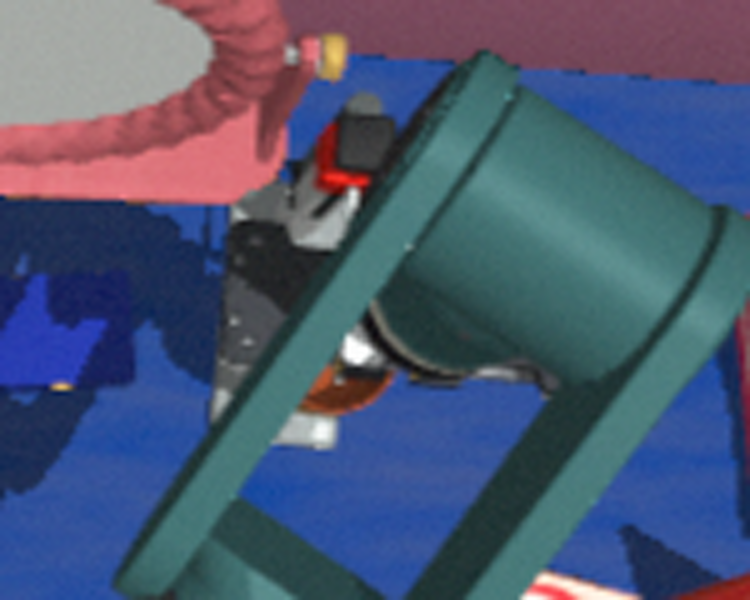

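The bail is over the seat and the pointer hasn't moved. I lower slowly and watch the force.

Call:
send_rows(
  increments=[
    [-1,0.008,-0.001,-0.003,0],
    [-1,0.016,-0.001,-0.003,0],
    [-1,0.024,-0.001,-0.003,0],
    [-1,0.032,-0.001,-0.003,0],
    [-1,0.04,-0.001,-0.003,0],
  ],
)

```text
time: 8.52
tool_pos: [0.4279, -0.2081, 0.264]
ee_rot: [-0.432, 1.57, 2.639]
wrist_force: [-0.4, 0.8, -3.8]
width: 0.0117
```

Call:
send_rows(
  increments=[
    [-1,0.005,0,0,0],
    [-1,0.01,0,0,0],
    [-1,0.015,0,0,0],
    [-1,0.015,0,0,0],
    [-1,0.015,0,0,0],
  ],
)

```text
time: 8.93
tool_pos: [0.4279, -0.2081, 0.2504]
ee_rot: [-0.099, 1.57, 2.973]
wrist_force: [-2.5, 0.5, -2.3]
width: 0.012
```

Run:
```python
from scale import *
go(sc(-.103,0,.262),-np.pi/2-.072)
s=snap('scene','scene8')['image'][95:235,220:360]
cv2.imwrite('pics/z15.png',cv2.resize(s[:,:,::-1],None,fx=4,fy=4,interpolation=2))
```

```text
t 8.9333 tcp [ 0.4279 -0.2081  0.2504] ang -1.6412 w 0.012 F [-2.46  0.53 -2.29] -> d [-0.0116 -0.0003 -0.0005] roll 0.0016
```

View pics/z15.png

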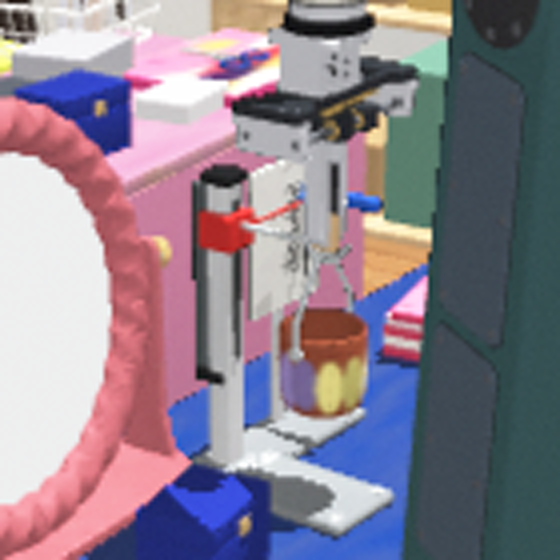

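The hook has engaged and dipped about 15 mm. There's a side force of -2.5 N in x, so something is pressing on the rise behind the seat. I back off a few mm and watch.

Call:
send_rows(
  increments=[
    [-1,0,0,0.003,0],
    [-1,0,0,0.005,0],
    [-1,0,0,0.005,0],
    [-1,0,0,0.005,0],
  ],
)

```text
time: 9.32
tool_pos: [0.4256, -0.2082, 0.2518]
ee_rot: [2.96, 1.564, -0.251]
wrist_force: [5.6, 0.3, -3.0]
width: 0.0117
```

Run:
```python
from scale import *
go(sc(-.103,0,.262),-np.pi/2-.072)
go(sc(-.103,0,.262),-np.pi/2-.072)
s=snap('scene','scene9')['image'][115:195,260:340]
cv2.imwrite('pics/z16.png',cv2.resize(s[:,:,::-1],None,fx=7,fy=7,interpolation=2))
```

```text
t 9.3167 tcp [ 0.4256 -0.2082  0.2518] ang -1.6402 w 0.0117 F [ 5.58  0.28 -3.  ] -> d [-0.0102 -0.0005 -0.0029] roll 0.0026
t 9.3167 tcp [ 0.4256 -0.2082  0.2518] ang -1.6402 w 0.0117 F [ 5.58  0.28 -3.  ] -> d [-0.0102 -0.0005 -0.0029] roll 0.0026
```

View pics/z16.png

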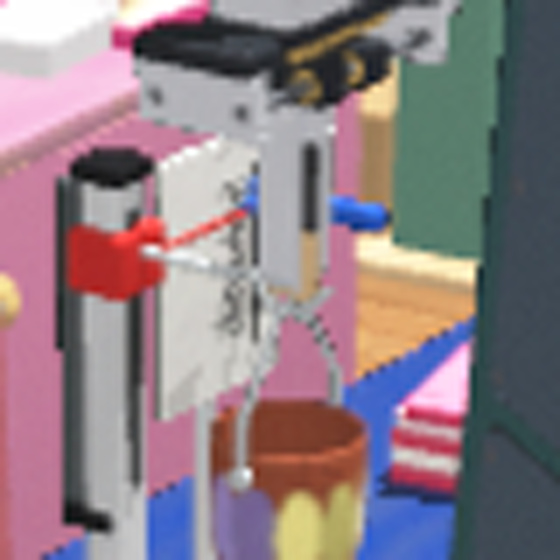

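Call:
send_rows(
  increments=[
    [-1,0,0,-0.003,0],
    [-1,0,0,-0.003,0],
    [-1,0,0,-0.003,0],
  ],
)

```text
time: 9.62
tool_pos: [0.4266, -0.2082, 0.2506]
ee_rot: [2.695, 1.57, -0.516]
wrist_force: [1.8, -0.1, -1.9]
width: 0.0123
```

Call:
send_rows(
  increments=[
    [-1,0.004,0,0,0],
    [-1,0.008,0,0,0],
    [-1,0.008,0,0,0],
    [-1,0.008,0,0,0],
  ],
)

```text
time: 9.95
tool_pos: [0.4264, -0.2081, 0.2421]
ee_rot: [-1.027, 1.571, 2.044]
wrist_force: [2.1, -0.3, -1.0]
width: 0.0119
```

Call:
send_rows(
  increments=[
    [-1,0.003,0,-0.001,0],
    [-1,0.006,0,-0.001,0],
    [-1,0.008,0,-0.001,0],
    [-1,0.008,0,-0.001,0],
    [-1,0.008,0,-0.001,0],
  ],
)

```text
time: 10.37
tool_pos: [0.4269, -0.2081, 0.2343]
ee_rot: [-0.077, 1.57, 2.994]
wrist_force: [-1.3, -0.5, -1.0]
width: 0.0117
```

Run:
```python
from scale import *
for i in range(3):
  s=snap('scene','scene10')
  go(sc(-.103,0,.262),-np.pi/2-.072)
s=s['image'][115:195,260:340]
cv2.imwrite('pics/z17.png',cv2.resize(s[:,:,::-1],None,fx=7,fy=7,interpolation=2))
```

```text
t 10.4167 tcp [ 0.4269 -0.2082  0.2345] ang -1.6412 w 0.012 F [-0.57  0.74 -1.6 ] -> d [-0.0276 -0.0004 -0.0014] roll 0.0016
t 10.4667 tcp [ 0.427  -0.2081  0.2345] ang -1.6412 w 0.012 F [-1.29  0.37  0.03] -> d [-0.0275 -0.0003 -0.0014] roll 0.0016
t 10.5167 tcp [ 0.427  -0.2081  0.2345] ang -1.6411 w 0.0117 F [-0.92  0.08 -1.09] -> d [-0.0275 -0.0003 -0.0013] roll 0.0017
```

View pics/z17.png

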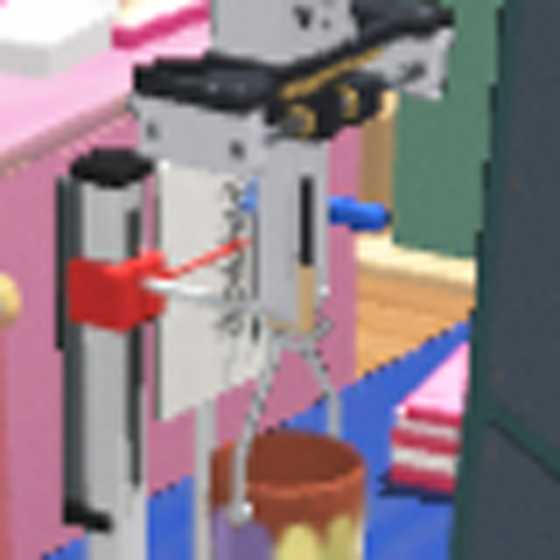

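Call:
send_rows(
  increments=[
    [-1,0.003,0,0,0],
    [-1,0.006,0,0,0],
    [-1,0.008,0,0,0],
    [-1,0.008,0,0,0],
    [-1,0.008,0,0,0],
  ],
)

```text
time: 10.93
tool_pos: [0.4271, -0.2081, 0.2263]
ee_rot: [-0.136, 1.57, 2.935]
wrist_force: [-1.7, 0.7, -0.7]
width: 0.0121
```

Run:
```python
from scale import *
for i in range(5):
  s=snap('scene','scene11')
  go(sc(-.103,0,.262),-np.pi/2-.072)
```

```text
t 10.9833 tcp [ 0.4271 -0.2081  0.2264] ang -1.641 w 0.0119 F [-2.25  0.52 -0.01] -> d [-0.0356 -0.0003 -0.0012] roll 0.0018
t 11.0333 tcp [ 0.4271 -0.2081  0.2265] ang -1.641 w 0.0118 F [-2.34  0.63  0.82] -> d [-0.0355 -0.0003 -0.0012] roll 0.0018
t 11.0833 tcp [ 0.4272 -0.2082  0.2266] ang -1.6411 w 0.0121 F [-1.03  0.46  0.43] -> d [-0.0354 -0.0004 -0.0012] roll 0.0017
t 11.1333 tcp [ 0.4272 -0.2081  0.2266] ang -1.6411 w 0.0117 F [-3.21  0.87  0.39] -> d [-0.0354 -0.0003 -0.0012] roll 0.0017
t 11.1833 tcp [ 0.4272 -0.2082  0.2266] ang -1.6411 w 0.0119 F [-3.2   0.31 -0.89] -> d [-0.0354 -0.0003 -0.0012] roll 0.0017
```

Vertical force is balanced at about 0. I relieve the side force and open slowly.

Call:
send_rows(
  increments=[
    [-1,0,0,0.0015,0],
    [-1,0,0,0.0015,0],
    [-0.65,0,0,0.0015,0],
    [-0.5,0,0,0.0015,0],
    [-0.4,0,0,0.0015,0],
  ],
)

```text
time: 11.6
tool_pos: [0.4261, -0.2083, 0.2267]
ee_rot: [2.426, 1.57, -0.785]
wrist_force: [-0.5, -0.2, -0.3]
width: 0.026
```

Call:
send_rows(
  increments=[
    [-0.3,0,0,0,0],
    [-0.3,0,0,0,0],
    [-0.3,0,0,0,0],
    [-0.3,0,0,0,0],
    [-0.3,0,0,0,0],
  ],
)

```text
time: 12.02
tool_pos: [0.4259, -0.2081, 0.2265]
ee_rot: [2.177, 1.571, -1.035]
wrist_force: [0.2, -1.1, 0.7]
width: 0.0331
```

Run:
```python
from scale import *
s=snap('scene','scene12')
go(sc(-.103,0,.262),-np.pi/2-.072)
s=s['image'][115:195,260:340]
cv2.imwrite('pics/z18.png',cv2.resize(s[:,:,::-1],None,fx=7,fy=7,interpolation=2))
```

```text
t 12.0667 tcp [ 0.4258 -0.2081  0.2265] ang -1.641 w 0.0328 F [-0.45  0.79 -0.39] -> d [-0.0355 -0.0004 -0.0025] roll 0.0018
```

View pics/z18.png

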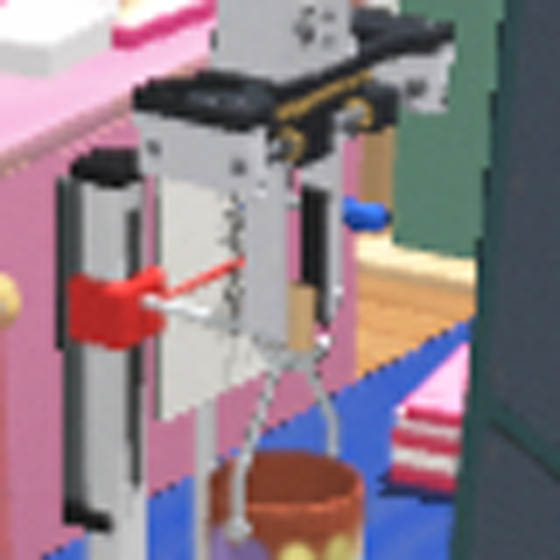

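The planter is released and hanging. I rise straight up.

Call:
send_rows(
  increments=[
    [-0.3,-0.01,0,0,0],
    [-0.3,-0.025,0,0,0],
    [-0.3,-0.05,0,0,0],
    [-0.3,-0.08,0,0,0],
    [-0.3,-0.11,0,0,0],
  ],
)

```text
time: 12.48
tool_pos: [0.4255, -0.2078, 0.338]
ee_rot: [-0.441, 1.57, 2.63]
wrist_force: [0.2, -0.0, -0.2]
width: 0.0328
```

Call:
send_rows(
  increments=[
    [-0.3,-0.01,0,0,0],
    [-0.3,-0.01,0,0,0],
    [-0.3,-0.01,0,0,0],
    [-0.3,-0.01,0,0,0],
    [-0.3,-0.01,0,0,0],
  ],
)

```text
time: 12.9
tool_pos: [0.4253, -0.2077, 0.3441]
ee_rot: [-0.492, 1.567, 2.58]
wrist_force: [-0.7, 0.1, 0.3]
width: 0.0329
```

Call:
send_rows(
  increments=[
    [-0.3,0,0,0,0],
    [-0.3,0,0,0,0],
    [-0.3,0,0,0,0],
    [-0.3,0,0,0,0],
    [-0.3,0,0,0,0],
  ],
)

```text
time: 13.32
tool_pos: [0.4258, -0.208, 0.3464]
ee_rot: [0.162, 1.571, -3.05]
wrist_force: [0.3, -0.3, -0.3]
width: 0.0329
```

Run:
```python
from scale import *
s=snap('scene','scene13')
go(sc(-.052,-.130,.345),-np.pi/2-.072)
s=s['image'][115:215,250:350]
cv2.imwrite('pics/z19.png',cv2.resize(s[:,:,::-1],None,fx=6,fy=6,interpolation=2))
```

```text
t 13.3667 tcp [ 0.4258 -0.208   0.3465] ang -1.641 w 0.0329 F [0.04 0.36 0.21] -> d [ 0.0015  0.1298 -0.0533] roll 0.0018
```

View pics/z19.png

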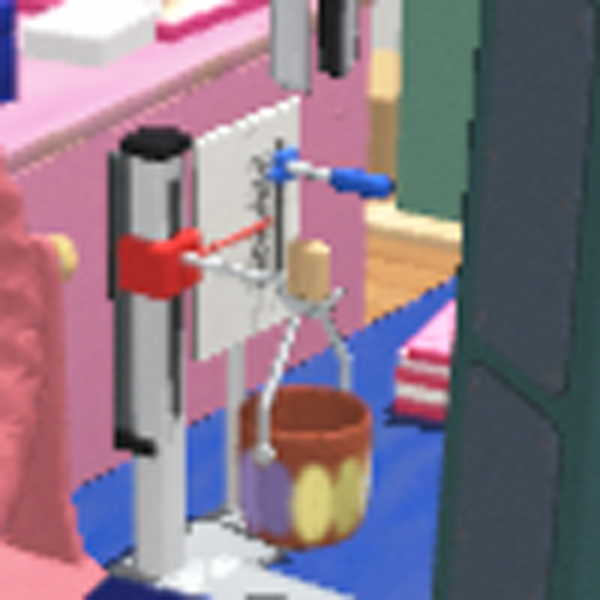

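The planter hangs cleanly in the seat. I move above the marker while it settles.

Call:
send_rows(
  increments=[
    [-0.1,0,0.025,-0.01,0],
    [-0.1,0,0.05,-0.02,0],
    [-0.1,0,0.075,-0.03,0],
    [-0.1,0,0.1,-0.041,0],
    [-0.1,0,0.13,-0.053,0],
  ],
)

```text
time: 13.78
tool_pos: [0.4699, -0.342, 0.347]
ee_rot: [2.899, 1.57, -0.312]
wrist_force: [0.7, -0.1, 0.3]
width: 0.042
```

Call:
send_rows(
  increments=[
    [-0.1,0,0,0,0],
    [-0.1,0,0,0,0],
    [-0.1,0,0,0,0],
    [-0.1,0,0,0,0],
    [-0.1,0,0,0,0],
  ],
)

```text
time: 14.2
tool_pos: [0.4695, -0.3403, 0.3477]
ee_rot: [2.537, 1.569, -0.674]
wrist_force: [-0.1, 0.8, 0.4]
width: 0.0421
```

Call:
send_rows(
  increments=[
    [-0.1,0,0,0,0],
    [-0.1,0,0,0,0],
    [-0.1,0,0,0,0],
    [-0.1,0,0,0,0],
    [-0.1,0,0,0,0],
  ],
)

```text
time: 14.62
tool_pos: [0.4696, -0.3413, 0.3466]
ee_rot: [2.243, 1.571, -0.968]
wrist_force: [-0.7, -0.3, 0.4]
width: 0.0423
```

Call:
send_rows(
  increments=[
    [-0.1,0,0,0,0],
    [-0.1,0,0,0,0],
    [-0.1,0,0,0,0],
    [-0.1,0,0,0,0],
    [-0.1,0,0,0,0],
  ],
)

```text
time: 15.03
tool_pos: [0.4696, -0.3415, 0.3465]
ee_rot: [0.401, 1.571, -2.811]
wrist_force: [0.1, -0.1, 0.4]
width: 0.0427
```

```bash
cat > meas.py <<'E'
from scale import *
def reds(s):
    im=np.array(s['image']).astype(int);r,g,b=im[...,0],im[...,1],im[...,2]
    m=((r>140)&(g<110)&(b<110)&(r-g>70));m[:, :268]=0;m[:,302:]=0;m[:130]=0;m[185:]=0
    bl=((b>130)&(r<90)&(b-r>80)&(g<150));bl[:,:295]=0;bl[:,325:]=0;bl[:130]=0;bl[180:]=0
    return m,bl
def zat(s,u,v,x,y): # height of ray nearest vertical line at scale x,y
    from scipy.optimize import brentq
    p=sc(x,y,0);return brentq(lambda z:proj(s,[p[0],p[1],z])[1]-v,0,.5)
def rep(f):
    s=load(f);m,bl=reds(s);
    ys,xs=np.where(m);car=xs<283
    tip=xs>=xs.max()-2
    ub,vb=np.where(bl)[1],np.where(bl)[0]
    print(f,'carr',xs[car].mean().round(1),ys[car].mean().round(2),car.sum(),'tip',xs[tip].mean(),ys[tip].mean().round(2),'z',round(zat(s,0,ys[tip].mean(),-.004,-.100),4),
     'zc',round(zat(s,0,ys[car].mean(),-.012,0),4),'blue',ub.mean().round(2),vb.mean().round(2),len(ub),'zm',round(zat(s,0,vb.mean(),-.052,-.13),4))
E
python3 - <<'E'
from meas import *
import time
for i in range(3): snap('scene',f'm{i}')
go(sc(-.052,-.130,.233),-np.pi/2-.072)
for f in('scene0','m0','m1','m2'):rep(f)
s=load('m2')['image'][115:215,250:350]
cv2.imwrite('pics/z20.png',cv2.resize(s[:,:,::-1],None,fx=6,fy=6,interpolation=2))
E
```

```text
t 15.1833 tcp [ 0.4696 -0.3415  0.3465] ang -1.6411 w 0.0423 F [0.   0.28 1.16] -> d [ 0.1135 -0.0003 -0.0003] roll 0.0017
scene0 carr 275.8 148.93 118 tip 292.0 143.5 z 0.2445 zc 0.2539 blue 308.65 168.32 205 zm 0.1482
m0 carr 275.8 158.71 114 tip 298.75 179.25 z 0.1021 zc 0.2173 blue 307.64 165.56 135 zm 0.1592
m1 carr 275.8 158.71 114 tip 298.75 179.25 z 0.1021 zc 0.2173 blue 307.56 165.65 136 zm 0.1589
m2 carr 275.8 158.71 114 tip 298.75 179.25 z 0.1021 zc 0.2173 blue 307.57 165.64 136 zm 0.1589
```

View pics/z20.png

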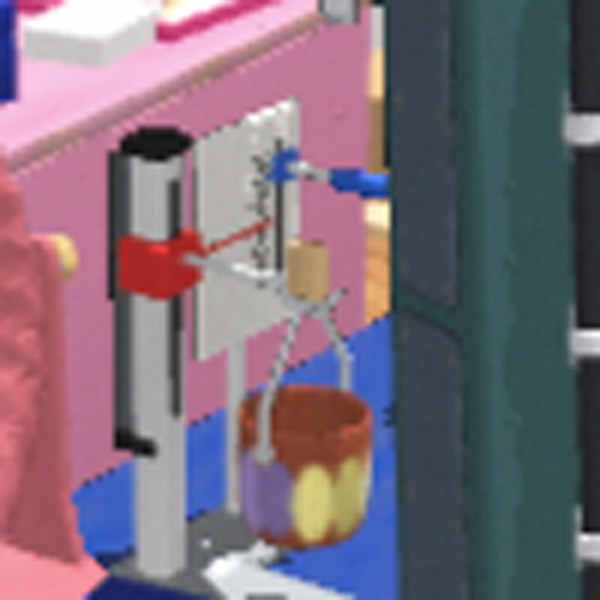

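The planter is still: three identical frames, with a carriage dip of about 36.6 mm. I descend over the marker.

Call:
send_rows(
  increments=[
    [-0.1,0.025,0,0,0],
    [-0.1,0.05,0,0,0],
    [-0.1,0.075,0,0,0],
    [-0.1,0.1,0,0,0],
    [-0.1,0.11,0,0,0],
  ],
)

```text
time: 15.6
tool_pos: [0.4683, -0.3403, 0.2322]
ee_rot: [-0.653, 1.564, 2.419]
wrist_force: [-0.8, 0.7, -0.5]
width: 0.0421
```

Call:
send_rows(
  increments=[
    [-0.1,0,0,0,0],
    [-0.1,0,0,0,0],
    [-0.1,0,0,0,0],
  ],
)

```text
time: 15.85
tool_pos: [0.4703, -0.3421, 0.2387]
ee_rot: [2.47, 1.567, -0.742]
wrist_force: [0.4, 0.1, 0.4]
width: 0.0425
```

Run:
```python
from meas import *
s=snap('scene','scene14');t=snap('top','top14')
go(sc(-.052,-.130,.233),-np.pi/2-.072)
for n,f in(('scene14','z21'),('scene0','z22')):
  s=load(n)['image'][115:185,260:340]
  cv2.imwrite(f'pics/{f}.png',cv2.resize(s[:,:,::-1],None,fx=7,fy=7,interpolation=2))
t=t['image'][145:265,250:400]
cv2.imwrite('pics/z23.png',cv2.resize(t[:,:,::-1],None,fx=5,fy=5,interpolation=2))
```

```text
t 15.95 tcp [ 0.4704 -0.3421  0.2389] ang -1.641 w 0.042 F [0.81 0.16 0.68] -> d [ 0.0059 -0.0009  0.0006] roll 0.0018
```

View pics/z21.png

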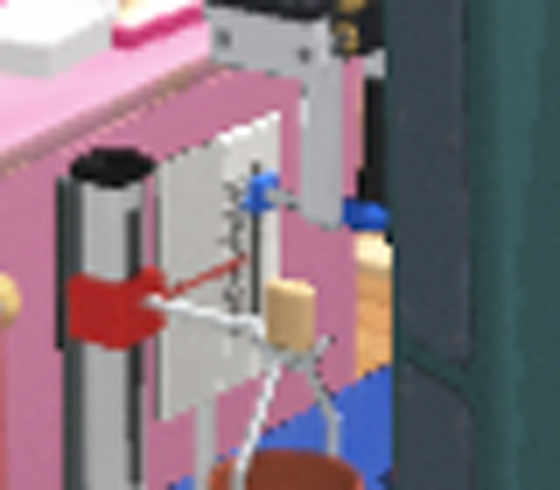

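View pics/z22.png

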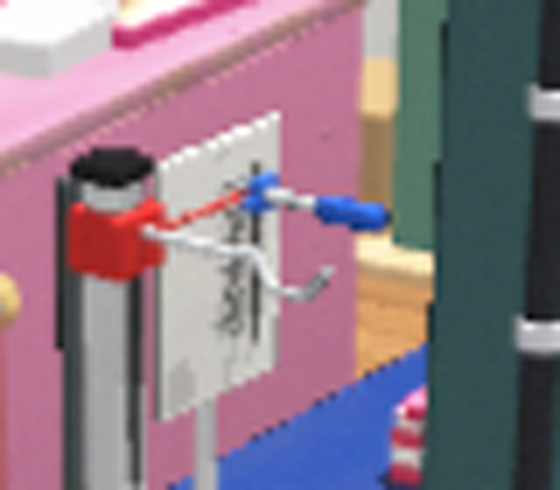

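View pics/z23.png

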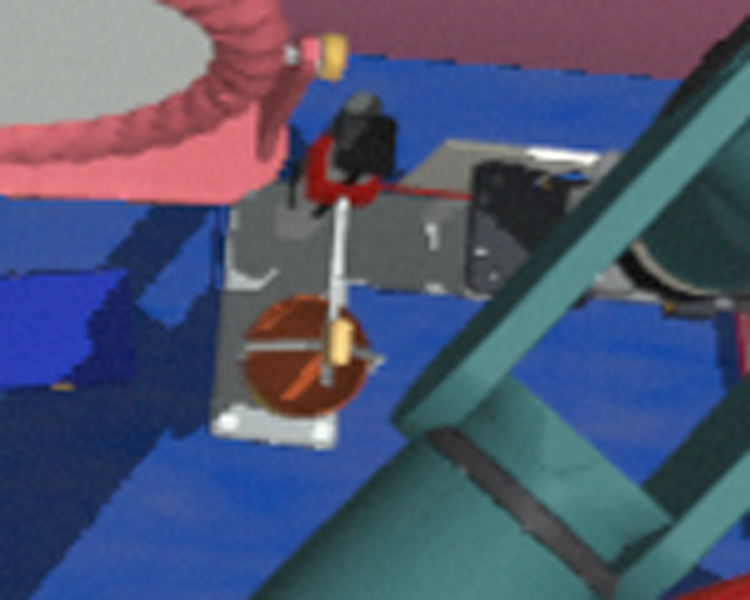

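The marker handle sits between the fingers. I descend a last 6 mm and close.

Call:
send_rows(
  increments=[
    [-0.1,0.006,-0.001,0,0],
    [-0.5,0.006,-0.001,0,0],
    [-0.7,0.006,-0.001,0,0],
    [-1,0.006,-0.001,0,0],
    [-1,0.006,-0.001,0,0],
  ],
)

```text
time: 16.37
tool_pos: [0.4697, -0.3405, 0.2306]
ee_rot: [2.152, 1.571, -1.06]
wrist_force: [-0.3, 0.2, -0.2]
width: 0.0191
```

Call:
send_rows(
  increments=[
    [-1,0,0,0,0],
    [-1,0,0,0,0],
    [-1,0,0,0,0],
    [-1,0,0,0,0],
    [-1,0,0,0,0],
  ],
)

```text
time: 16.78
tool_pos: [0.4696, -0.341, 0.2306]
ee_rot: [1.82, 1.57, -1.393]
wrist_force: [-0.9, -3.4, -0.7]
width: 0.0139
```

Run:
```python
from meas import *
s=snap('scene','scene15')
go(sc(-.052,-.130,.233),-np.pi/2-.072)
s=s['image'][115:185,260:340]
cv2.imwrite(f'pics/z24.png',cv2.resize(s[:,:,::-1],None,fx=7,fy=7,interpolation=2))
```

```text
t 16.8333 tcp [ 0.4696 -0.341   0.2306] ang -1.6415 w 0.0135 F [-0.77 -2.89 -0.16] -> d [-0.0024  0.0002 -0.0003] roll 0.0013
```

View pics/z24.png

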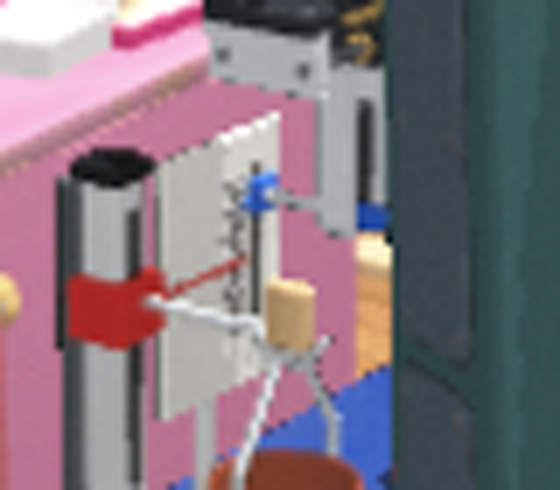

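The marker is pinched (13.7 mm opening). I slide it down 37 mm.

Call:
send_rows(
  increments=[
    [-1,0.008,0,0,0],
    [-1,0.016,0,0,0],
    [-1,0.024,0,0,0],
    [-1,0.031,0,0,0],
    [-1,0.037,0,0,0],
  ],
)

```text
time: 17.25
tool_pos: [0.4697, -0.341, 0.1923]
ee_rot: [1.631, 1.57, -1.581]
wrist_force: [0.6, -4.3, 0.8]
width: 0.0138
```

Call:
send_rows(
  increments=[
    [-1,0,0,0,0],
    [-1,0,0,0,0],
    [-1,0,0,0,0],
    [-1,0,0,0,0],
    [-1,0,0,0,0],
  ],
)

```text
time: 17.67
tool_pos: [0.4696, -0.341, 0.1921]
ee_rot: [0.626, 1.57, -2.586]
wrist_force: [0.1, -4.9, -1.9]
width: 0.0137
```

Run:
```python
from meas import *
s=snap('scene','scene16')
go(sc(-.052,-.130,.1936),-np.pi/2-.072)
s=s['image'][115:185,260:340]
cv2.imwrite(f'pics/z25.png',cv2.resize(s[:,:,::-1],None,fx=7,fy=7,interpolation=2))
```

```text
t 17.7167 tcp [ 0.4696 -0.341   0.1921] ang -1.6414 w 0.0133 F [ 0.6  -6.07 -1.78] -> d [-0.0015  0.0002 -0.0003] roll 0.0014
```

View pics/z25.png

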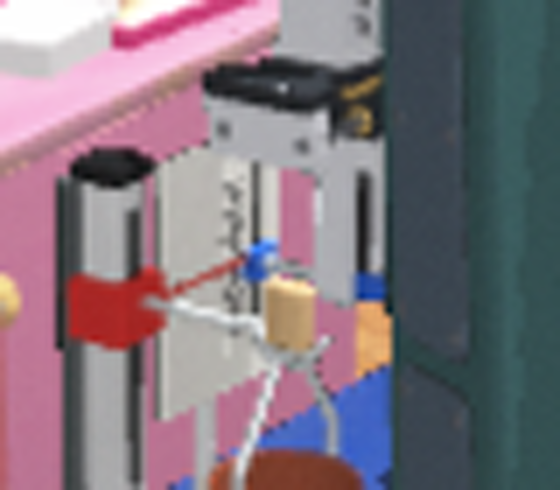

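Pinched and moved. I'll measure the slider's and pointer's pixel shifts against the first frame to sub-pixel.

```bash
cat > m2.py <<'E'
from meas import *
def cen(f,v=True):
    s=load(f);im=s['image'].astype(float);r,g,b=im[...,0],im[...,1],im[...,2]
    # pointer: redness weights in columns 285..292
    red=np.clip((r-np.maximum(g,b))/np.maximum(r,1),0,1)
    vs=np.arange(384);P=[]
    for u in range(285,294):
        c=red[130:165,u].copy();c[c<.35*c.max()]=0
        P.append((c*vs[130:165]).sum()/c.sum())
    P=np.polyfit(np.arange(285,294)-289,P,1)
    bl=np.clip((b-np.maximum(r,g))/np.maximum(b,1),0,1)[130:165,294:300];bl[bl<.25]=0
    V=(bl*vs[130:165,None]).sum()/bl.sum();U=(bl*np.arange(294,300)).sum()/bl.sum()
    zp=zat(s,0,P[1],-.004,-.085);zs=zat(s,0,V,0,-.13)
    print(f,'pointer v@289',P.round(2),'slider',U.round(2),V.round(2),'zptr',round(zp,4),'zslider',round(zs,4))
    return zp,zs
E
python3 - <<'E'
from m2 import *
a=cen('scene0');b=cen('scene13');c=cen('m2');c=cen('scene15');d=cen('scene16')
print('ptr drop',a[0]-d[0],'slider drop',a[1]-d[1])
E
```

```text
scene0 pointer v@289 [  0.45 138.43] slider 296.65 142.24 zptr 0.268 zslider 0.2403
scene13 pointer v@289 [  0.28 141.65] slider 296.61 142.23 zptr 0.2558 zslider 0.2403
m2 pointer v@289 [  0.21 141.11] slider 296.59 142.18 zptr 0.2578 zslider 0.2405
scene15 pointer v@289 [1.2000e-01 1.4117e+02] slider 296.62 142.22 zptr 0.2576 zslider 0.2403
scene16 pointer v@289 [  1.59 148.17] slider 296.37 151.62 zptr 0.2307 zslider 0.2033
ptr drop 0.03734377331059224 slider drop 0.036984501190577224
```

Run:
```python
from m2 import *
def ptr(f,lo,hi):
    s=load(f);im=s['image'].astype(float);r,g,b=im[...,0],im[...,1],im[...,2]
    red=np.clip((r-np.maximum(g,b))/np.maximum(r,1),0,1);us=np.arange(286,294);P=[]
    for u in us:
        c=red[lo:hi,u].copy();c[c<.15]=0;P.append((c*np.arange(lo,hi)).sum()/max(c.sum(),1e-9))
    p=np.polyfit(us-290,P,1);z=zat(s,0,p[1],-.004,-.087);print(f,np.round(P,1),p.round(2),round(z,4));return z
a=ptr('scene0',139,149)
for f in('scene13','m2','scene15','scene16'):print((a-ptr(f,147,159))*1e3)
```

```text
scene0 [145.6 145.4 145.  144.5 144.3 143.6 143.4 142.6] [ -0.43 144.1 ] 0.2458
scene13 [155.4 155.  154.5 154.3 153.5 153.4 152.5 152.5] [ -0.44 153.66] 0.2088
37.01931238929112
m2 [155.5 155.  154.5 154.  153.5 153.4 152.6 152.5] [ -0.44 153.63] 0.2089
36.91103736275505
scene15 [155.5 155.  154.5 154.  153.5 153.4 152.6 152.5] [ -0.44 153.64] 0.2089
36.928548525759716
scene16 [155.5 155.  154.5 154.  153.5 153.4 152.6 152.4] [ -0.45 153.62] 0.2089
36.871233819605855
```

Run:
```python
from m2 import *
s=load('scene0');im=s['image'].astype(float);r,g,b=im[...,0],im[...,1],im[...,2]
bl=((b-np.maximum(r,g))>60)&(b>120);bl[:138]=0;bl[152:]=0;bl[:,:303]=0;bl[:,317:]=0
v,u=np.where(bl);print(u.min(),u.max(),u.mean(),v.mean(),len(u))
print('handle z',zat(s,0,v.mean(),-.052,-.13),'proj',proj(s,sc(-.052,-.13,.25)))
print(proj(s,sc(-.004,-.087,.25)),'ptr tip',proj(s,sc(-.004,-.102,.25)))
for x in(0,-.005,.005):print('slider',x,zat(s,0,142.24,x,-.13),proj(s,sc(x,-.13,.25)))
t=load('top0')
print([ (n,((proj(t,p)-[270,155]+.5)*6-.5).round()) for n,p in(('col',sc(0,0,.296)),('plateL',sc(.01,-.049,.278)),('plateR',sc(.01,-.154,.278)),('mkend',sc(-.072,-.13,.25)))])
```

```text
305 314 309.61538461538464 144.87179487179486 39
handle z 0.24038514427335098 proj [309.39059765 142.37106812]
[291.80059542 143.00584818] ptr tip [294.1897449  141.92419826]
slider 0 0.24024568024728485 [297.69015679 139.73867491]
slider -0.005 0.24123193975115356 [298.79857656 139.98804984]
slider 0.005 0.2392594207434162 [296.58521056 139.49008146]
[('col', array([318., 118.])), ('plateL', array([414., 115.])), ('plateR', array([634., 136.])), ('mkend', array([558., 308.]))]
```

Pointer and slider dropped by the same amount (36.9 and 37.0 mm). However, in the first frame the marker looked about 5 mm below the pointer line, so it may not have started at 0. While it's still pinched I'll slide it up carefully to see whether it goes above its starting height.

Call:
send_rows(
  increments=[
    [-1,-0.008,0,0,0],
    [-1,-0.016,0,0,0],
    [-1,-0.024,0,0,0],
    [-1,-0.032,0,0,0],
    [-1,-0.037,0,0,0],
  ],
)

```text
time: 18.13
tool_pos: [0.4697, -0.3409, 0.2299]
ee_rot: [0.76, 1.57, -2.452]
wrist_force: [-0.0, -5.6, -2.3]
width: 0.0141
```

Call:
send_rows(
  increments=[
    [-1,-0.0015,0,0,0],
    [-1,-0.003,0,0,0],
    [-1,-0.0045,0,0,0],
    [-1,-0.0045,0,0,0],
  ],
)

```text
time: 18.47
tool_pos: [0.4696, -0.341, 0.2342]
ee_rot: [1.02, 1.57, -2.192]
wrist_force: [0.1, -6.1, -0.1]
width: 0.0136
```

Run:
```python
from m2 import *
s=snap('scene','scene17')
go(sc(-.052,-.130,.1936),-np.pi/2-.072)
cen('scene0');cen('scene15');cen('scene17')
s=s['image'][115:185,260:340]
cv2.imwrite(f'pics/z26.png',cv2.resize(s[:,:,::-1],None,fx=7,fy=7,interpolation=2))
```

```text
t 18.5167 tcp [ 0.4696 -0.3409  0.2343] ang -1.6414 w 0.0139 F [ 0.15 -4.88 -0.99] -> d [ 0.0407  0.0002 -0.0003] roll 0.0014
scene0 pointer v@289 [  0.45 138.43] slider 296.65 142.24 zptr 0.268 zslider 0.2403
scene15 pointer v@289 [1.2000e-01 1.4117e+02] slider 296.62 142.22 zptr 0.2576 zslider 0.2403
scene17 pointer v@289 [4.0000e-02 1.4139e+02] slider 296.63 141.19 zptr 0.2567 zslider 0.2443
```

View pics/z26.png

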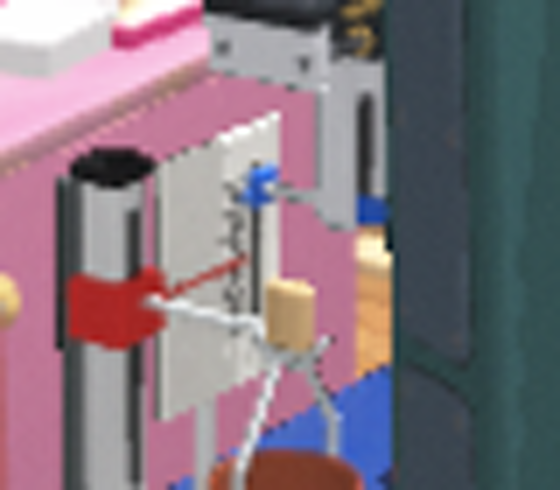

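The suspicion is confirmed: the marker rose 4 mm above its start without resistance. I keep going up gently until I find the top stop.

Call:
send_rows(
  increments=[
    [-1,-0.001,0,0,0],
    [-1,-0.002,0,0,0],
    [-1,-0.002,0,0,0],
  ],
)

```text
time: 18.77
tool_pos: [0.4696, -0.3409, 0.2361]
ee_rot: [0.877, 1.57, -2.335]
wrist_force: [0.1, -5.8, -1.5]
width: 0.0136
```

Call:
send_rows(
  increments=[
    [-1,-0.001,0,0,0],
    [-1,-0.002,0,0,0],
    [-1,-0.002,0,0,0],
  ],
)

```text
time: 19.02
tool_pos: [0.4697, -0.3409, 0.238]
ee_rot: [0.809, 1.57, -2.403]
wrist_force: [-0.1, -4.8, -1.3]
width: 0.0135
```

Call:
send_rows(
  increments=[
    [-1,-0.001,0,0,0],
    [-1,-0.002,0,0,0],
    [-1,-0.002,0,0,0],
  ],
)

```text
time: 19.27
tool_pos: [0.4696, -0.3409, 0.2399]
ee_rot: [0.626, 1.57, -2.586]
wrist_force: [0.9, -6.7, -1.0]
width: 0.0137
```

Run:
```python
from m2 import *
s=snap('scene','scene18')
go(sc(-.052,-.130,.1936),-np.pi/2-.072)
cen('scene18')
```

```text
t 19.3167 tcp [ 0.4696 -0.3409  0.2399] ang -1.6414 w 0.0136 F [ 0.55 -5.11 -2.24] -> d [ 0.0463  0.0002 -0.0003] roll 0.0014
scene18 pointer v@289 [1.2000e-01 1.4123e+02] slider 296.76 139.61 zptr 0.2573 zslider 0.2505
```

Call:
send_rows(
  increments=[
    [-1,-0.001,0,0,0],
    [-1,-0.002,0,0,0],
    [-1,-0.002,0,0,0],
  ],
)

```text
time: 19.57
tool_pos: [0.4696, -0.3409, 0.2401]
ee_rot: [-0.353, 1.569, 2.718]
wrist_force: [1.3, -6.5, -6.1]
width: 0.0137
```

Call:
send_rows(
  increments=[
    [-1,-0.001,0,0,0],
    [-1,-0.002,0,0,0],
    [-1,-0.002,0,0,0],
  ],
)

```text
time: 19.82
tool_pos: [0.4696, -0.3409, 0.2403]
ee_rot: [-0.512, 1.567, 2.559]
wrist_force: [2.6, -6.9, -11.2]
width: 0.0137
```

Call:
send_rows(
  increments=[
    [-1,-0.001,0,0,0],
    [-1,-0.002,0,0,0],
    [-1,-0.002,0,0,0],
  ],
)

```text
time: 20.07
tool_pos: [0.4695, -0.3408, 0.2405]
ee_rot: [-0.568, 1.565, 2.503]
wrist_force: [4.3, -8.4, -14.9]
width: 0.0135
```

Run:
```python
from m2 import *
s=snap('scene','scene19')
go(sc(-.052,-.130,.1936),-np.pi/2-.072)
cen('scene19')
```

```text
t 20.1167 tcp [ 0.4695 -0.3408  0.2405] ang -1.6415 w 0.0138 F [  4.13  -8.43 -14.86] -> d [ 0.0469  0.0005 -0.0006] roll 0.0013
scene19 pointer v@289 [  0.23 141.15] slider 296.82 139.6 zptr 0.2577 zslider 0.2505
```

The top stop is at TCP z = 0.2400, so the marker actually started about 9.5 mm down. The dip is about 37.5 mm, which puts the target TCP z at about 0.2025.

Call:
send_rows(
  increments=[
    [-1,0.008,0,0,0],
    [-1,0.016,0,0,0],
    [-1,0.026,0,0,0],
    [-1,0.036,0,0,0],
    [-1,0.0435,0,0,0],
  ],
)

```text
time: 20.53
tool_pos: [0.4696, -0.3409, 0.2026]
ee_rot: [1.896, 1.57, -1.316]
wrist_force: [-0.9, -5.6, 1.9]
width: 0.0137
```

Call:
send_rows(
  increments=[
    [-1,0,0,0,0],
    [-1,0,0,0,0],
    [-1,0,0,0,0],
    [-1,0,0,0,0],
    [-1,0,0,0,0],
  ],
)

```text
time: 20.95
tool_pos: [0.4696, -0.3409, 0.2023]
ee_rot: [1.265, 1.57, -1.947]
wrist_force: [0.0, -6.4, -1.5]
width: 0.0135
```

```bash
cat >> m2.py <<'E'
def ptr(f,lo,hi):
    s=load(f);im=s['image'].astype(float);r,g,b=im[...,0],im[...,1],im[...,2]
    red=np.clip((r-np.maximum(g,b))/np.maximum(r,1),0,1);us=np.arange(286,294);P=[]
    for u in us:
        c=red[lo:hi,u].copy();c[c<.15]=0;P.append((c*np.arange(lo,hi)).sum()/max(c.sum(),1e-9))
    p=np.polyfit(us-290,P,1);z=zat(s,0,p[1],-.004,-.087);print(f,p.round(2),round(z,4));return z
E
python3 - <<'E'
from m2 import *
s=snap('scene','scene20')
go(sc(-.052,-.130,.2023),-np.pi/2-.072)
a=cen('scene19')[1];b=cen('scene20')[1];p=ptr('scene0',139,149);q=ptr('scene20',147,159)
print('slider below top',a-b,'ptr drop',p-q)
s=s['image'][115:185,260:340]
cv2.imwrite(f'pics/z27.png',cv2.resize(s[:,:,::-1],None,fx=7,fy=7,interpolation=2))
E
```

```text
t 21.0 tcp [ 0.4696 -0.3409  0.2023] ang -1.6414 w 0.0137 F [ 0.33 -5.84 -1.5 ] -> d [-0.      0.0003 -0.0003] roll 0.0014
scene19 pointer v@289 [  0.23 141.15] slider 296.82 139.6 zptr 0.2577 zslider 0.2505
scene20 pointer v@289 [  1.75 147.28] slider 296.64 149.2 zptr 0.2341 zslider 0.2129
scene0 [ -0.43 144.1 ] 0.2458
scene20 [ -0.44 153.64] 0.2089
slider below top 0.0376598424971363 ptr drop 0.03694272425791051
```

View pics/z27.png

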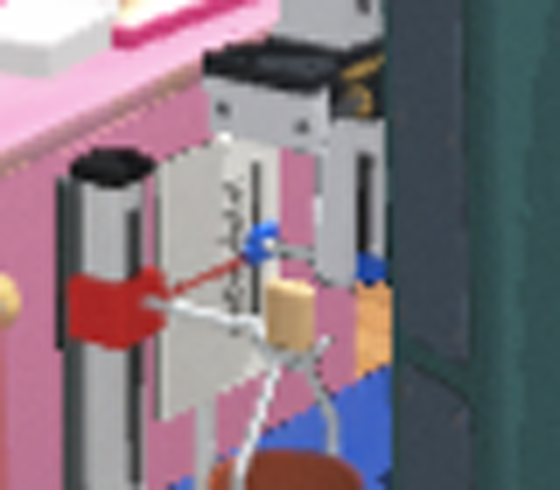

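The slider is 37.7 mm below its top and the pointer has dropped 36.9 mm (force and arm readings suggest 37.4 to 38.3). The pointer line's extrapolation favours slightly lower, so I go down 1 mm more and release.

Call:
send_rows(
  increments=[
    [-1,0.001,0,0,0],
    [-1,0.001,0,0,0],
    [-0.6,0.001,0,0,0],
    [-0.4,0.001,0,0,0],
    [-0.3,0.001,0,0,0],
  ],
)

```text
time: 21.42
tool_pos: [0.4696, -0.3388, 0.2017]
ee_rot: [-1.284, 1.567, 1.789]
wrist_force: [0.8, -0.5, 0.4]
width: 0.0287
```

Call:
send_rows(
  increments=[
    [-0.2,0,0,0,0],
    [-0.2,0,0,0,0],
    [-0.2,0,0,0,0],
    [-0.2,0,0,0,0],
  ],
)

```text
time: 21.75
tool_pos: [0.4697, -0.3402, 0.2025]
ee_rot: [-1.592, 1.57, 1.48]
wrist_force: [-0.5, -0.1, -1.2]
width: 0.0378
```

Call:
send_rows(
  increments=[
    [-0.2,-0.01,0,0,0],
    [-0.2,-0.03,0,0,0],
    [-0.2,-0.06,0,0,0],
    [-0.2,-0.095,0,0,0],
    [-0.2,-0.13,0,0,0],
  ],
)

```text
time: 22.17
tool_pos: [0.4693, -0.3401, 0.3342]
ee_rot: [-0.869, 1.57, 2.202]
wrist_force: [0.6, -1.2, 1.3]
width: 0.0378
```

Call:
send_rows(
  increments=[
    [-0.2,-0.02,0,0,0],
    [-0.2,-0.02,0,0,0],
    [-0.2,-0.02,0,0,0],
    [-0.2,-0.02,0,0,0],
    [-0.2,-0.02,0,0,0],
  ],
)

```text
time: 22.58
tool_pos: [0.4693, -0.3401, 0.3502]
ee_rot: [-0.643, 1.567, 2.428]
wrist_force: [0.1, 1.4, -0.7]
width: 0.0373
```

Call:
send_rows(
  increments=[
    [-0.2,-0.02,0,0.04,0],
    [-0.2,-0.02,0,0.08,0],
    [-0.2,-0.02,0,0.1,0],
    [-0.2,-0.02,0,0.1,0],
    [-0.2,-0.02,0,0.1,0],
  ],
)

```text
time: 23.0
tool_pos: [0.3691, -0.3332, 0.3717]
ee_rot: [-1.067, 1.57, 2.002]
wrist_force: [-0.6, 0.6, 0.5]
width: 0.0377
```

Run:
```python
from m2 import *
s=snap('scene','scene21');t=snap('top','top21');snap('scene','scene22')
go(sc(-.052,-.130,.2023),-np.pi/2-.072)
a=cen('scene19')[1];b=cen('scene21')[1];p=ptr('scene0',139,149);q=ptr('scene21',147,159);ptr('scene22',147,159)
print('slider below top',a-b,'ptr drop',p-q)
s=s['image'][115:215,250:350]
cv2.imwrite(f'pics/z28.png',cv2.resize(s[:,:,::-1],None,fx=6,fy=6,interpolation=2))
cv2.imwrite('pics/z29.png',cv2.resize(t['image'][145:265,250:400][:,:,::-1],None,fx=5,fy=5,interpolation=2))
```

```text
t 23.15 tcp [ 0.3705 -0.3333  0.3709] ang -1.6403 w 0.0377 F [-0.31 -0.37  0.25] -> d [ 0.1685  0.0013 -0.0999] roll 0.0025
scene19 pointer v@289 [  0.23 141.15] slider 296.82 139.6 zptr 0.2577 zslider 0.2505
scene21 pointer v@289 [  0.35 141.48] slider 296.6 149.18 zptr 0.2564 zslider 0.2129
scene0 [ -0.43 144.1 ] 0.2458
scene21 [ -0.44 153.62] 0.2089
scene22 [ -0.44 153.62] 0.2089
slider below top 0.037586344260936655 ptr drop 0.03686913596484251
```

View pics/z28.png

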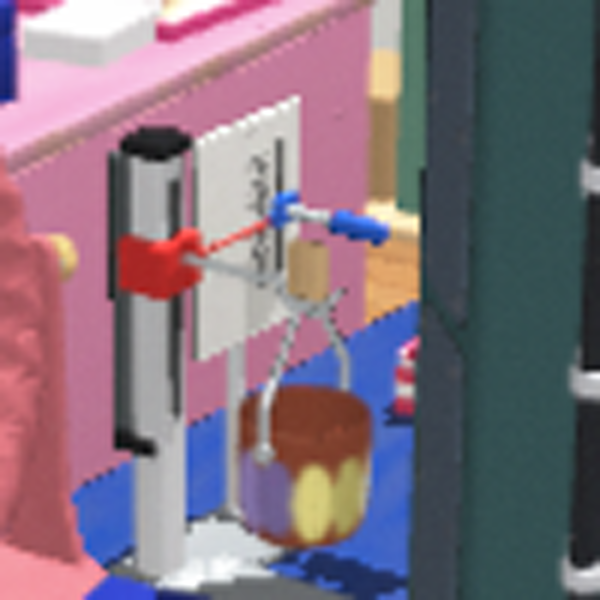

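View pics/z29.png

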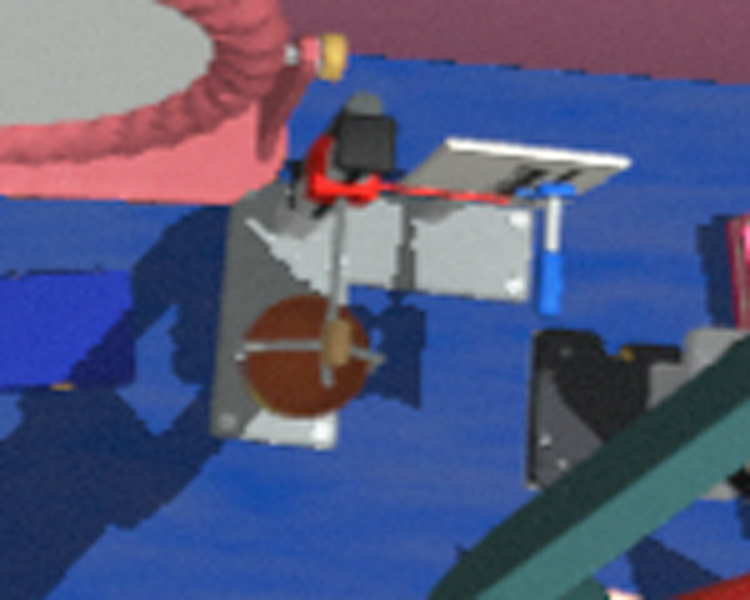

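Call:
send_rows(
  increments=[
    [-0.2,0,0,0,0],
    [-0.2,0,0,0,0],
    [-0.2,0,0,0,0],
    [-0.2,0,0,0,0],
    [-0.2,0,0,0,0],
  ],
)

```text
time: 23.57
tool_pos: [0.3702, -0.3334, 0.3724]
ee_rot: [-0.898, 1.571, 2.174]
wrist_force: [0.2, 0.3, -0.2]
width: 0.0381
```

Run:
```python
from h import *
t=load('top21');a=load('top0')['image'].astype(int);b=t['image'].astype(int)
print('cup/box diff',abs(a-b)[195:222,135:160].mean(),abs(a-b)[200:220,250:275].mean())
print(robot.close_job())
```

```text
cup/box diff 3.7338271604938273 9.286
the job is handed in; nothing more can be done
None
```

The planter hangs still by its bail on the hook and the blue marker is set level with the red pointer. I handed the job in at about 23.6 s; no verdict was reported.

**Hanging the planter:** I picked it up by the wooden grip and passed the bail over the hook tip. I lowered it until the vertical force was about zero, then let go. Midway the bail pressed against the ends of the hook's seat with up to about 6 N sideways; I re-centred it and carried on. The dip was about 37 mm, far from the bottom stop.

**Setting the marker:** The marker had not started at the top of its slot; it was about 9.5 mm down. My first slide would have left it about 10 mm too low. I pushed it up to find its top stop, which pressed on the wrist with up to 15 N, then set it again and released it.

**Last checks:**
- **Level:** the image shows the marker 37.6 mm below its top and the pointer 36.9 mm below its unloaded height. The arm's position puts the marker about 38 mm down, and the planter's weight suggests a dip of 38.3 mm.
- **One disagreement:** extending the pointer's line to the marker in the picture put the marker 3 to 4 mm too high. I treated that as image bias and lowered it only 1 mm, but the picture showed no shift from that.
- **Stillness:** consecutive frames after I let go showed no movement, and the arm was clear with about zero wrist force.
- **Bystanders:** I only compared the first and last top pictures. The cup area was unchanged; the jewel box area differed a little, which I put down to the arm's shadow.

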